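Restack the two columns of the dresser organizer

TASK

Rebuild the two columns of the frosted organizer. On the white base, from the bottom up: the rose pot, the lilac pot, and the cobalt bottle standing in the lilac pot; on the black base: the amber pot with the mint pot on top. Seat every pot level and fully home in what is below it, never tip the bottle over, and leave the ring dish, the toothpick holder and the ring box where they stand.

Things in the scene. Friction and masses are not known exactly. Their poses are not given: they have to be found in the camera images.
- rose_pot: Rose-pink frosted acrylic pot, loose, open-topped, round, 56 mm diameter, 46 mm tall, 70 g. Origin: centre of underside, z up. Foot 42 mm diameter from 0 to 6 mm, then a straight 56 mm cylinder, to grip from outside. Mouth 50 mm wide, inner floor at 10 mm. Another pot's foot drops 6 mm into the mouth, 4 mm play all round; its origin is then 40 mm above this one's.
- lilac_pot: Lilac (violet) frosted acrylic pot, loose, open-topped, round, 56 mm diameter, 46 mm tall, 70 g. Origin: centre of underside, z up. Foot 42 mm diameter from 0 to 6 mm, then a straight 56 mm cylinder, to grip from outside. Mouth 50 mm wide, inner floor at 10 mm. Another pot's foot drops 6 mm into the mouth, 4 mm play all round; its origin is then 40 mm above this one's.
- amber_pot: Amber (orange-yellow) frosted acrylic pot, loose, open-topped, round, 56 mm diameter, 46 mm tall, 70 g. Origin: centre of underside, z up. Foot 42 mm diameter from 0 to 6 mm, then a straight 56 mm cylinder, to grip from outside. Mouth 50 mm wide, inner floor at 10 mm. Another pot's foot drops 6 mm into the mouth, 4 mm play all round; its origin is then 40 mm above this one's.
- mint_pot: Mint-green frosted acrylic pot, loose, open-topped, round, 56 mm diameter, 46 mm tall, 70 g. Origin: centre of underside, z up. Foot 42 mm diameter from 0 to 6 mm, then a straight 56 mm cylinder, to grip from outside. Mouth 50 mm wide, inner floor at 10 mm. Another pot's foot drops 6 mm into the mouth, 4 mm play all round; its origin is then 40 mm above this one's.
- bottle: Small cobalt-blue glass bottle, closed steel twist cap, loose, standing, 90 g. Origin: centre of its underside, z up. Straight round body 30 mm diameter from 0 to 78 mm, then a neck and a 22 mm cap up to 100 mm. In a pot it stands on the inner floor (10 mm above the pot's origin) with 10 mm play; the rim comes 36 mm up it, so grip the body 50 to 75 mm up.
- white_base: White plastic organizer base, fixed to the dresser top, a low round disc of 72 mm diameter and 13 mm tall with a 50 mm wide recess in its top. Origin: centre of its underside, z up. A pot's foot drops 6 mm into the recess with 4 mm play all round, and the pot then rests on the rim with its origin 7 mm above the base's origin.
- black_base: Black plastic organizer base, fixed to the dresser top, a low round disc of 72 mm diameter and 13 mm tall with a 50 mm wide recess in its top. Origin: centre of its underside, z up. A pot's foot drops 6 mm into the recess with 4 mm play all round, and the pot then rests on the rim with its origin 7 mm above the base's origin.
- ring_dish: Shallow round steel ring dish, loose, 72 mm diameter, 16 mm tall, with a brass-coloured ring in it. Origin: centre of its underside. A bystander: leave it where it is.
- toothpick_holder: Round bamboo toothpick holder, loose, 40 mm diameter, 55 mm tall, picks up to 67 mm. Origin: centre of its underside. A bystander: leave it where it is.
- ring_box: Closed square dark-walnut ring box, loose, 52 x 52 mm, 35 mm tall. Origin: centre of its underside; x and y along its sides. A bystander: leave it where it is.

How it is judged:
By the outcome, as a careful person would: the job done as asked, in the order asked, and still so for the second after the job is handed in, with the robot touching nothing.
It also fails if it takes over 109 s, if anything falls off the work surface, if the arm or the gripper's body presses on something with over 40 N, if the wrist force passes 120 N, or if a joint passes its speed limit or range.

ROBOT

A 6-joint arm with a two-finger parallel gripper is mounted at the origin on the work surface. World frame = base frame: x ahead of the robot, y to its left, z up, the work surface at z = 0. Lengths are in m, angles in rad, forces in N, time in s.
With the tool pointing down it reaches from about 0.35 to 0.975 m from the base axis. Payload 4.9 kg.
Tool frame: the origin (TCP) lies at the very end of the fingers, on their centre line; the grasp point (between the pads) lies 19 mm behind it; z points along the fingers, x is the direction in which the jaws open and shut, and the axes are right-handed (so a half turn about z gives the same grasp; the last joint's range is limited). The gripper opens to 85 mm and grips with 20 to 120 N. Pads are 22 mm wide; open, the fingers measure 114 mm over their backs; the gripper's body (76 mm by 85 mm) begins 54 mm behind the grasp point. The pads swing forward as they close: fully open they stand 13 mm farther back than shut.
Start: joints at [-1.409, 0.053, 1.613, -0, 1.476, -0.119], TCP at [0.173, -0.601, 0.231] pointing down, gripper open.
Joint ranges: [-3.01, 3.01], [-1.01, 2.22], [0.06, 2.58], [-1.02, 4.17], [0.09, 2.62], [-3.14, 3.14]. Speed limits (rad/s): [2.57, 2.57, 3.14, 3.14, 3.14, 3.14].

INTERFACE

Orientations are given as a unit quaternion [w, x, y, z].
In Python, from plant import * gives the robot as it stands.
- The arm moves only by the shell command python3 -m inch 'ROWS'. ROWS is text: rows parted by semicolons, each of 7 numbers parted by spaces: the shift along the tool's x, y, z in m, then the turn, a rotation vector about the tool's x, y, z in rad, then the closure, from 0 (fully open) to 1 (shut). A call has 1 to 10 rows; each row shifts and turns the commanded pose from where the row before left it, along the tool's axes as they then stand; what a row does not reach is not made up. A row lasts 1/12 s, in which the tool goes at most 41.7 mm and 7.16 degrees, less where a joint would pass 70% of its speed; a pose out of reach is approached as far as the arm can. A call with a gripper value outside its range is refused whole. The fingers move at their own pace and stop on an object; the grip force is fixed at half the most. Time passes only in rows, so rows that do not move let the fingers close. It gives the time, the measured TCP pose, the force and the opening at its end, in the units of the state.
- state(): the state, without advancing time (a new reading comes with each control period).
- grab_frame(name): name is "scene" or "side" or "wrist"; returns the picture (384x512x3 uint8, blue, green, red); there is no depth.
- camera_info(name): a dict with "vertical_fov" (degrees; the focal length in pixels is half the picture's height over the tangent of half this angle, whatever the lens; pixels are square), "cx", "cy" (the principal point, pixels), "origin" and "rotation" of the camera in the world. Camera axes: x right, y down, z forward; pixel columns grow to the right and rows downward; lengths in m; the calibration is good to about 2 mm. The wrist camera is an equidistant fisheye: a pixel r from the principal point sees the ray r / f radians off the axis. A picture is of the moment at which its call begins: read the wrist's pose just before it. camera_info takes no time and is no camera call; for the wrist camera it gives the pose at the moment of the call.
- job_done(): hands the job in, once; it reports no verdict.
The state is a dict: "time": time; "joint_pos": joint angles; "joint_vel": joint speeds; "joint_efforts": joint torques, N m; "tool_pos": TCP position; "tool_rot": TCP orientation; "contact_force": force on the tool from outside, world axes, zero at the start; "ft_torque": the same for the moment, N m; "gripper_width": opening from 0.0 (shut) to 1.0 (fully open).
Only numpy, scipy, OpenCV 4.12 (cv2) and the standard library are available. Lean on these libraries where they do the work, as an engineer would, in place of code of your own. Each camera call takes 0.05 s, during which the arm holds its last target.

## Working session

There is one attempt and no reset: what is moved stays moved. The work goes in short steps, Python scripts to look and compute and a shell command to move; the robot and the scene stay as the last step left them, time stands still between calls to the robot, and variables do not carry over. Pictures are saved under pics/ and viewed, and the job is handed in when it is done.

```bash
ls; mkdir -p pics; python3 - <<'E'
from plant import *
import cv2
print(state())
for n in ["scene","side","wrist"]:
    i=camera_info(n); print(n,i)
    cv2.imwrite(f"pics/{n}0.png",grab_frame(n))
E
```

```text
pics
{'time': 0.0, 'joint_pos': array([-1.40898787e+00,  5.33235621e-02,  1.61429361e+00,  1.80952299e-05,
        1.47599686e+00, -1.19027397e-01]), 'joint_vel': array([ 0.00030478, -0.00079483,  0.00010466, -0.00088231,  0.00176674,
        0.00048628]), 'joint_efforts': array([ 7.81896506e-04, -3.93678296e+01, -3.70175064e+01, -3.86977251e-05,
        6.99349330e-03,  3.57661687e-07]), 'tool_pos': array([ 0.17311232, -0.59990089,  0.23008389]), 'tool_rot': array([-7.05718154e-04,  7.99110720e-01, -6.01183030e-01, -7.23556262e-04]), 'contact_force': array([-0.47380005,  0.55569795,  0.30567793]), 'ft_torque': array([-0.04969892,  0.04961252,  0.00539174]), 'gripper_width': 1.0036327651089116}
scene {'vertical_fov': 43.71572993592785, 'cx': 252.27023111596986, 'cy': 197.05426384538995, 'origin': array([0.93405041, 0.61176212, 0.58608921]), 'rotation': array([-0.13069983,  0.26579959,  0.84587806, -0.44357461])}
side {'vertical_fov': 46.82628669597411, 'cx': 256.8130554223435, 'cy': 191.28858339754416, 'origin': array([ 0.37309433, -0.57654074,  0.60534077]), 'rotation': array([-0.38693017,  0.91373188, -0.11008415,  0.05710155])}
wrist {'vertical_fov': 65.70646984690485, 'cx': 254.56337896474048, 'cy': 200.07008067627828, 'origin': array([ 0.24456085, -0.58044169,  0.37259848]), 'rotation': array([ 0.1156986 ,  0.79048169, -0.59493298, -0.08835881])}
```

View pics/scene0.png

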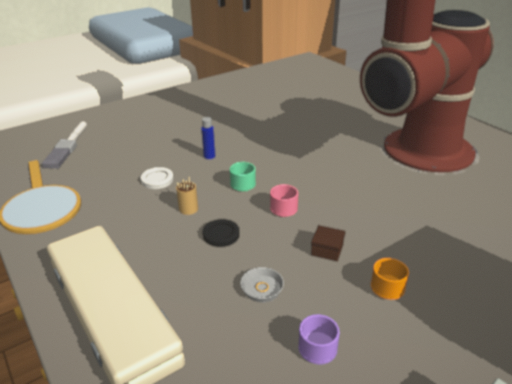

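View pics/side0.png

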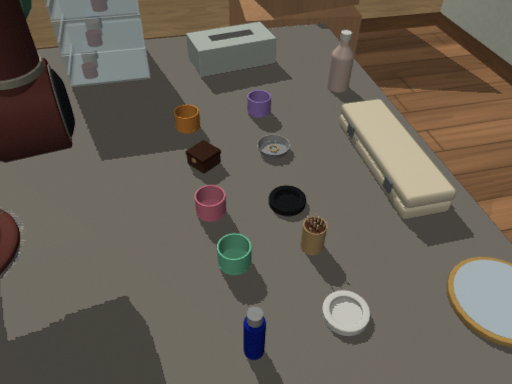

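View pics/wrist0.png

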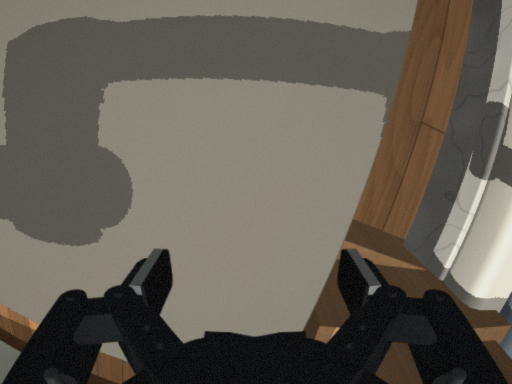

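```bash
cat > h.py <<'E'
import numpy as np, cv2
from scipy.spatial.transform import Rotation as R
from scipy.optimize import least_squares
def q2R(q): return R.from_quat([q[1],q[2],q[3],q[0]]).as_matrix()
def proj(info,P):
    P=np.asarray(P,float); c=(P-info['origin'])@q2R(info['rotation'])
    f=192/np.tan(np.radians(info['vertical_fov'])/2)
    return np.stack([info['cx']+f*c[:,0]/c[:,2],info['cy']+f*c[:,1]/c[:,2]],1)
def back(info,uv,z):
    f=192/np.tan(np.radians(info['vertical_fov'])/2)
    d=q2R(info['rotation'])@np.array([(uv[0]-info['cx'])/f,(uv[1]-info['cy'])/f,1])
    o=info['origin']; return o+d*(z-o[2])/d[2]
def cyl(x,y,segs):
    t=np.linspace(0,2*np.pi,73)
    return np.concatenate([np.stack([x+r*np.cos(t),y+r*np.sin(t),0*t+z],1) for r,z in segs])
POT=[(.021,0),(.028,.006),(.028,.046)]
BASE=[(.036,0),(.036,.013)]
BOT=[(.015,0),(.015,.078),(.011,.1)]
E
python3 - <<'E'
from plant import *
from h import *
im={n:cv2.imread(f'pics/{n}0.png') for n in('scene','side')}
s=im['scene'][110:370,130:420]; cv2.imwrite('pics/sc.png',cv2.resize(s,None,fx=2.3,fy=2.3,interpolation=2))
s=im['side'][80:370,150:390]; cv2.imwrite('pics/si.png',cv2.resize(s,None,fx=2,fy=2,interpolation=2))
rng={'rose_pot':((168,178),90),'lilac_pot':((126,142),80),'amber_pot':((10,19),190),'mint_pot':((65,85),90),'bottle':((112,124),150)}
I={n:camera_info(n) for n in im}
for o,((a,b),sm) in rng.items():
    bb={}
    for n,g in im.items():
        h=cv2.cvtColor(g,cv2.COLOR_BGR2HSV)
        m=((h[...,0]>=a)&(h[...,0]<=b)&(h[...,1]>=sm)&(h[...,2]>50)).astype(np.uint8)
        if n=='side': m[:75]=0; m[:, :90]=0
        else: m[:130]=0
        if n=='scene' : m[:,:195]=0
        k,l,st,c=cv2.connectedComponentsWithStats(m); j=1+np.argmax(st[1:,4]); x,y,w,hh,_=st[j]
        bb[n]=np.array([x,x+w-1,y,y+hh-1])
    seg=BOT if o=='bottle' else POT
    def res(p,ns=('scene','side')):
        r=[]
        for n in ns:
            q=proj(I[n],cyl(p[0],p[1],[(.015,0),(.015,.078)] if o=='bottle' else seg))
            d=np.array([q[:,0].min(),q[:,0].max(),q[:,1].min(),q[:,1].max()])-bb[n]
            if o=='bottle': d=d[[0,1,3]]
            r.append(d)
        return np.concatenate(r)
    for ns in (('scene',),('side',),('scene','side')):
        f=least_squares(res,[.6,.1],args=(ns,)); print(o,ns,f.x.round(4),f.fun.round(1))
    print(bb)
E
```

```text
rose_pot ('scene',) [ 0.442  -0.0091] [-0.6  0.6 -0.8  0.6]
rose_pot ('side',) [ 0.4411 -0.0069] [-1.   1.  -0.7  0.5]
rose_pot ('scene', 'side') [ 0.4415 -0.0081] [-0.1  1.1 -0.6  0.8 -0.6  1.4 -0.3  0.9]
{'scene': array([270, 297, 185, 216], dtype=int32), 'side': array([195, 225, 185, 221], dtype=int32)}
lilac_pot ('scene',) [0.6099 0.2915] [-2.1  2.  -1.7  1.3]
lilac_pot ('side',) [0.6099 0.2942] [-1.   1.  -1.5  1.3]
lilac_pot ('scene', 'side') [0.6098 0.2918] [-1.9  2.2 -1.5  1.4 -0.8  1.2 -1.   1.9]
{'scene': array([300, 337, 315, 362], dtype=int32), 'side': array([248, 270,  91, 116], dtype=int32)}
amber_pot ('scene',) [0.4344 0.2664] [-2.5  2.4 -1.2  0.8]
amber_pot ('side',) [0.4275 0.3028] [ -7.    7.2 -10.5   9.2]
amber_pot ('scene', 'side') [0.4317 0.2714] [ 0.9  6.  -0.1  2.  -3.6 11.1 -3.5 16.8]
{'scene': array([373, 407, 258, 298], dtype=int32), 'side': array([175, 187, 107, 116], dtype=int32)}
mint_pot ('scene',) [ 0.4583 -0.1354] [-1.   1.1 -0.9  0.7]
mint_pot ('side',) [ 0.4582 -0.1313] [-0.9  0.9 -1.2  1.1]
mint_pot ('scene', 'side') [ 0.4586 -0.1325] [-0.4  1.7 -0.3  1.4 -0.6  1.3 -0.8  1.6]
{'scene': array([230, 254, 162, 190], dtype=int32), 'side': array([217, 250, 234, 274], dtype=int32)}
bottle ('scene',) [ 0.447  -0.3009] [-2.3  2.4 -0.1]
bottle ('side',) [ 0.4539 -0.286 ] [-0.9  0.9 -0. ]
bottle ('scene', 'side') [ 0.4536 -0.2875] [-1.9  2.8  3.  -0.9  1.   1. ]
{'scene': array([203, 213, 130, 157], dtype=int32), 'side': array([244, 265, 317, 359], dtype=int32)}
```

View pics/sc.png

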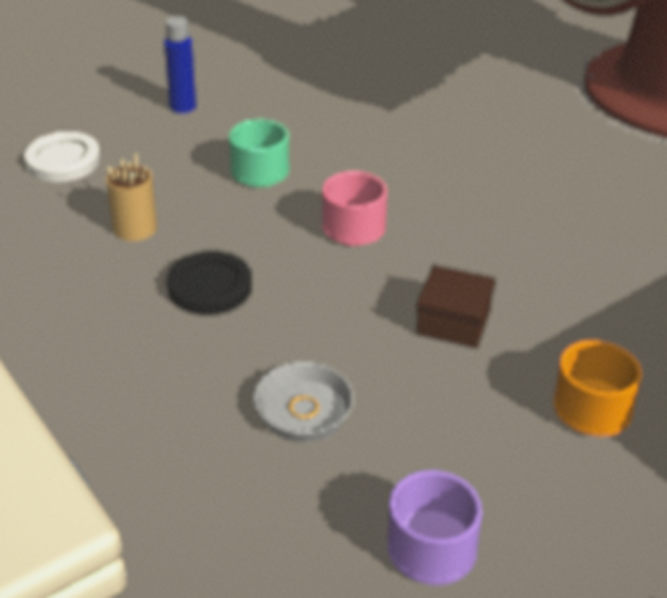

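View pics/si.png

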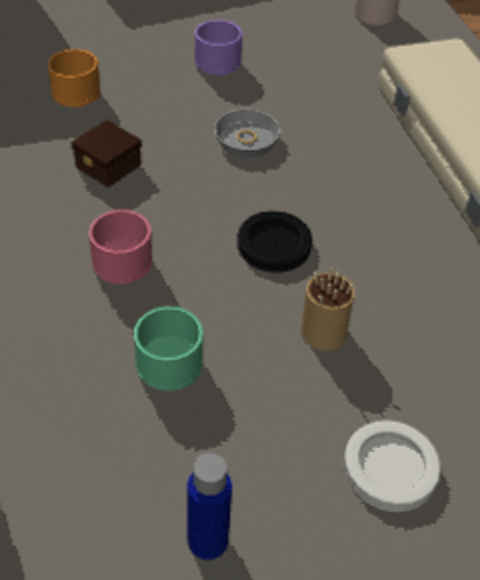

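```bash
python3 - <<'E'
from plant import *
from h import *
I={n:camera_info(n) for n in('scene','side')}
sc=lambda a:np.array([a[0]/2.3+130,a[1]/2.3+130,a[2]/2.3+110,a[3]/2.3+110])-.5
si=lambda a:np.array([a[0]/2+150,a[1]/2+150,a[2]/2+80,a[3]/2+80])-.5
D={'white':(BASE,(24,101,131,180),(345,440,422,509)),
'black':(BASE,(166,252,251,313),(237,312,212,270)),
'dish':([(.025,0),(.036,.016)],(253,354,361,439),(214,280,110,158)),
'amber':(POT,(555,640,341,434),(49,100,51,105)),
'bottle':([(.015,0),(.015,.078)],(166,196,None,112),(187,232,None,557)),
'tooth':([(.02,0),(.02,.055)],(108,155,None,239),(302,354,None,348)),}
for o,(seg,a,b) in D.items():
    bb={}
    mk=np.array([v is not None for v in a])
    bb['scene']=sc([v or 0 for v in a]);bb['side']=si([v or 0 for v in b])
    def res(p,ns):
        r=[]
        for n in ns:
            q=proj(I[n],cyl(p[0],p[1],seg))
            r.append((np.array([q[:,0].min(),q[:,0].max(),q[:,1].min(),q[:,1].max()])-bb[n])[mk])
        return np.concatenate(r)
    for ns in (('scene',),('side',),('scene','side')):
        f=least_squares(res,[.6,.1],args=(ns,)); print(o,ns,f.x.round(4),f.fun.round(1))
for n,(x,y) in {'scene':(455,282)}.items(): print('box top',back(I[n],(455/2.3+130,287/2.3+110),.035))
print(back(I['side'],(107/2+150,140/2+80),.035))
for p in [(435,268),(494,276),(480,312),(419,302)]: print(back(I['scene'],(p[0]/2.3+130,p[1]/2.3+110),.035).round(3))
E
```

```text
white ('scene',) [ 0.6018 -0.2698] [ 0.3 -0.3 -0.3  0.3]
white ('side',) [ 0.6037 -0.2638] [-0.7  0.7 -1.7  1.4]
white ('scene', 'side') [ 0.6034 -0.2646] [ 0.6  0.1  0.8  1.6 -0.7  0.8 -1.2  1.9]
black ('scene',) [ 0.5866 -0.0178] [-0.2  0.2 -1.1  0.9]
black ('side',) [ 0.5867 -0.0122] [-0.3  0.3 -1.3  1.1]
black ('scene', 'side') [ 0.5868 -0.0148] [ 0.4  1.  -0.3  1.8  0.1  0.8 -0.4  2.2]
dish ('scene',) [0.6057 0.1453] [ 0.3 -0.2  0.5 -0.4]
dish ('side',) [0.6032 0.1445] [-0.2  0.2  0.4 -0.4]
dish ('scene', 'side') [0.6047 0.1449] [ 0.7  0.1  0.1 -0.8  0.4  0.8  0.1 -0.6]
amber ('scene',) [0.4354 0.2658] [-1.   0.9 -0.9  0.7]
amber ('side',) [0.436  0.2695] [-0.5  0.6 -1.2  1.1]
amber ('scene', 'side') [0.4357 0.2665] [-0.8  1.1 -0.6  1.  -0.5  0.7 -0.5  1.9]
bottle ('scene',) [ 0.4498 -0.2953] [-0.8  0.8 -0. ]
bottle ('side',) [ 0.4539 -0.2846] [-0.1  0.1 -0. ]
bottle ('scene', 'side') [ 0.4539 -0.2857] [-0.3  1.4  2.1  0.   0.3  0.8]
tooth ('scene',) [ 0.5963 -0.1318] [-0.8  0.9 -0.1]
tooth ('side',) [ 0.5989 -0.1227] [-0.5  0.4 -0. ]
tooth ('scene', 'side') [ 0.5984 -0.1255] [-0.3  1.5  1.8 -0.2  0.8  1.3]
box top [0.4506299  0.13332942 0.035     ]
[0.45250199 0.13668802 0.035     ]
[0.448 0.106 0.035]
[0.416 0.141 0.035]
[0.455 0.167 0.035]
[0.485 0.131 0.035]
```

```bash
cat >> h.py <<'E'
def plan(target,yaw=-90.0,step=.036):
    """world TCP target, jaw-axis yaw deg; prints rotvec (tool) and the tool-axis shift after the turn"""
    from plant import state
    s=state(); Rm=q2R(s['tool_rot'])
    c,d=np.cos(np.radians(yaw)),np.sin(np.radians(yaw))
    Rt=np.array([[c,d,0],[d,-c,0],[0,0,-1.]])
    rv=R.from_matrix(Rm.T@Rt).as_rotvec()
    D=np.asarray(target)-s['tool_pos']; t=Rt.T@D
    print('t',round(s['time'],2),'pos',s['tool_pos'].round(4),'rv',rv.round(4),'shift_mm',(t*1000).round(1),'rows',round(np.linalg.norm(t)/step,1),'F',s['contact_force'].round(1),'w',round(s['gripper_width']*85,1))
E
python3 -c "
from h import *
plan((.56,-.3,.2))"
```

```text
t 0.15 pos [ 0.1731 -0.6     0.2303] rv [0.     0.0016 0.2808] shift_mm [-300.  -386.9   30.3] rows 13.6 F [-0.4 -0.8 -0.3] w 85.2
```

```bash
python3 -m inch '-0.02 -0.027 0 0 0 0.0936 0; -0.02 -0.027 0 0 0 0.0936 0; -0.02 -0.027 0.006 0 0 0.0936 0; -0.022 -0.028 0.006 0 0 0 0; -0.022 -0.028 0.006 0 0 0 0; -0.022 -0.028 0.006 0 0 0 0; -0.022 -0.028 0.006 0 0 0 0; -0.022 -0.028 0 0 0 0 0; -0.022 -0.028 0 0 0 0 0; -0.022 -0.028 0 0 0 0 0'
python3 -c "
from h import *
plan((.56,-.3,.2))"
```

```text
time: 0.98
tool_pos: [0.4384, -0.3711, 0.2008]
tool_rot: [-0.0, -0.707, 0.707, 0.0]
contact_force: [1.0, -0.5, 1.1]
gripper_width: 1.003
t 0.98 pos [ 0.4384 -0.3711  0.2008] rv [ 0.0005  0.0005 -0.0001] shift_mm [ -71.1 -121.6    0.8] rows 3.9 F [ 1.  -0.5  1.1] w 85.2
```

```bash
python3 -m inch '-0.025 -0.01 0 0 0 0 0; -0.025 -0.01 0 0 0 0 0; -0.015 0 0 0 0 0 0; 0 0 0 0 0 0 0; 0 0 0 0 0 0 0'
python3 -c "
from plant import *
from h import *
plan((.56,-.3,.2))
i=camera_info('wrist');cv2.imwrite('pics/w1.png',grab_frame('wrist'));print(i)"
```

```text
time: 1.4
tool_pos: [0.457, -0.3075, 0.2011]
tool_rot: [0.0, 0.707, -0.707, 0.0]
contact_force: [-0.3, 0.0, -0.6]
gripper_width: 1.0
t 1.4 pos [ 0.457  -0.3075  0.2011] rv [ 0.0005 -0.0006  0.001 ] shift_mm [  -7.5 -103.     1.1] rows 2.9 F [-0.3  0.  -0.6] w 85.0
{'vertical_fov': 65.70646984690485, 'cx': 254.56337896474048, 'cy': 200.07008067627828, 'origin': array([ 0.53137769, -0.30780342,  0.34351763]), 'rotation': array([ 0.10343546,  0.69962066, -0.6994583 , -0.10290836])}
```

View pics/w1.png

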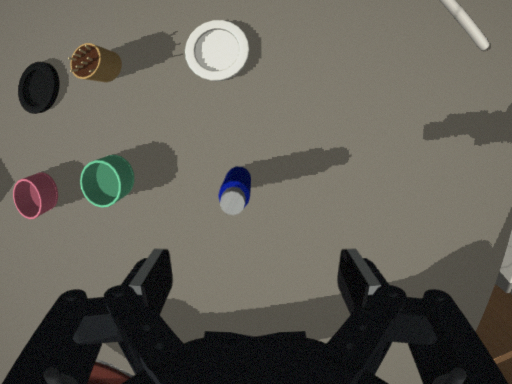

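```bash
cat >> h.py <<'E'
def projw(info,P):
    c=(np.asarray(P,float)-info['origin'])@q2R(info['rotation'])
    f=192/np.tan(np.radians(info['vertical_fov'])/2)
    th=np.arctan2(np.hypot(c[:,0],c[:,1]),c[:,2]); ph=np.arctan2(c[:,1],c[:,0])
    return np.stack([info['cx']+f*th*np.cos(ph),info['cy']+f*th*np.sin(ph)],1)
def fitw(info,seg,bb,x0=(.55,-.2),z0=0,pj=None):
    bb=np.array([np.nan if v is None else v for v in bb],float); k=~np.isnan(bb)
    def res(p):
        q=(pj or projw)(info,cyl(p[0],p[1],[(r,z+z0) for r,z in seg]))
        return (np.array([q[:,0].min(),q[:,0].max(),q[:,1].min(),q[:,1].max()])-bb)[k]
    f=least_squares(res,x0); return f.x.round(4),f.fun.round(1)
E
python3 -c "
from h import *
g=cv2.imread('pics/w1.png')
cv2.imwrite('pics/w1c.png',cv2.resize(g[10:225,5:265],None,fx=3,fy=2.75,interpolation=2))"
```

```text
(no output)
```

View pics/w1c.png

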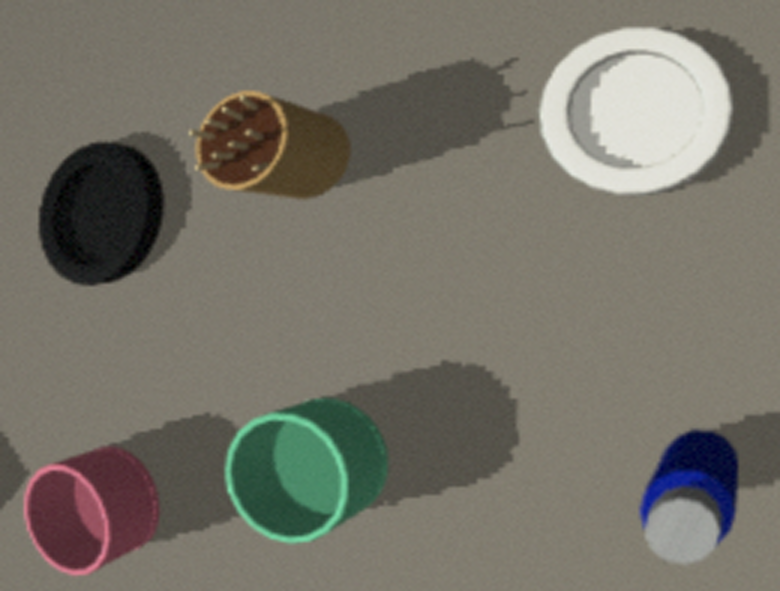

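```bash
python3 - <<'E'
from h import *
I={'vertical_fov': 65.70646984690485, 'cx': 254.56337896474048, 'cy': 200.07008067627828, 'origin': np.array([ 0.53137769, -0.30780342,  0.34351763]), 'rotation': np.array([ 0.10343546,  0.69962066, -0.6994583 , -0.10290836])}
D={'white':(BASE,(540,732,27,193)),'black':(BASE,(39,163,141,285)),'mint':([(.028,.046)],(225,349,411,542)),'rose':([(.028,.046)],(24,109,463,575)),'bottle':([(.011,.1)],(642,720,497,564))}
for o,(s,b) in D.items():
    print(o,fitw(I,s,[b[0]/3+4.5,b[1]/3+4.5,b[2]/2.75+9.5,b[3]/2.75+9.5]))
E
```

```text
white (array([ 0.6055, -0.2657]), array([-0.5,  0.5, -1.1,  1. ]))
black (array([ 0.589 , -0.0149]), array([-0.7,  0.6, -0.2,  0.2]))
mint (array([ 0.4616, -0.1325]), array([-0. ,  0. , -0.2,  0.2]))
rose (array([ 0.4437, -0.0083]), array([-0.3,  0.2, -0.1,  0.1]))
bottle (array([ 0.4557, -0.2881]), array([ 0.3, -0.3, -0. ,  0. ]))
```

```bash
python3 -m inch '-0.034 0.001 0 0 0 0 0; -0.034 0.001 0 0 0 0 0; -0.034 0.002 0 0 0 0 0; -0.034 0.002 0.015 0 0 0 0; -0.034 0.002 0.02 0 0 0 0; -0.034 0.002 0.02 0 0 0 0; -0.034 0.002 0.02 0 0 0 0; -0.034 0.002 0.02 0 0 0 0; -0.0275 0 0.02 0 0 0 0; 0 0 0.01 0 0 0 0'
python3 -c "
from h import *
plan((.443,-.008,.012))"
```

```text
time: 2.28
tool_pos: [0.4414, -0.0056, 0.0736]
tool_rot: [0.001, 0.708, -0.706, -0.002]
contact_force: [-0.7, -0.0, 0.4]
gripper_width: 1.001
t 2.28 pos [ 0.4414 -0.0056  0.0736] rv [0.0037 0.0018 0.0024] shift_mm [ 2.4 -1.6 61.6] rows 1.7 F [-0.7 -0.   0.4] w 85.1
```

```bash
python3 -m inch '0.001 -0.001 0.02 0 0 0 0; 0.001 -0.001 0.02 0 0 0 0; 0 0 0.018 0 0 0 0; 0 0 0 0 0 0 0; 0 0 0 0 0 0 0'
python3 -c "
from h import *
plan((.443,-.008,.012))
from plant import *
cv2.imwrite('pics/w2.png',grab_frame('wrist'));cv2.imwrite('pics/s2.png',cv2.resize(grab_frame('side')[120:280,100:340],None,fx=3,fy=3))"
```

```text
time: 2.7
tool_pos: [0.4448, -0.0113, 0.0177]
tool_rot: [-0.001, -0.706, 0.708, 0.001]
contact_force: [0.1, 0.4, -0.2]
gripper_width: 0.999
t 2.7 pos [ 0.4448 -0.0113  0.0177] rv [ 0.0022  0.0001 -0.0018] shift_mm [-3.3  1.8  5.7] rows 0.2 F [ 0.1  0.4 -0.2] w 85.0
```

View pics/w2.png

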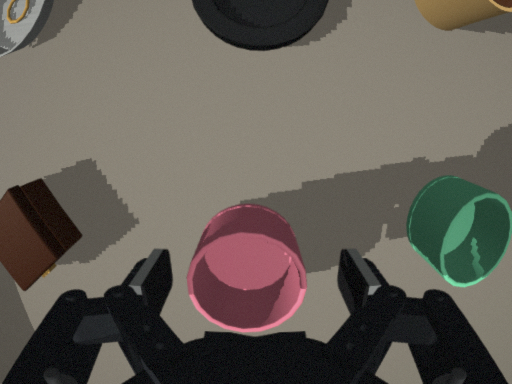

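View pics/s2.png

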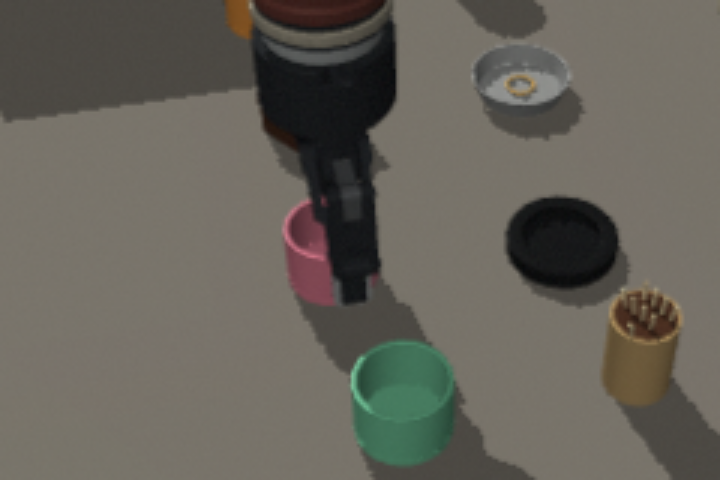

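```bash
python3 -c "
from h import *
from plant import *
I=camera_info('wrist');print(I['origin'])
g=cv2.imread('pics/w2.png');cv2.imwrite('pics/w2c.png',cv2.resize(g[190:350,120:380],None,fx=3,fy=3))
for b in [(187,307,None,333)]: print(fitw(I,[(.028,.046)],b,(.44,0)))
"
```

```text
[ 0.52054567 -0.01174224  0.16216177]
(array([ 0.443 , -0.0081]), array([ 0.1, -0.1, -0. ]))
```

View pics/w2c.png

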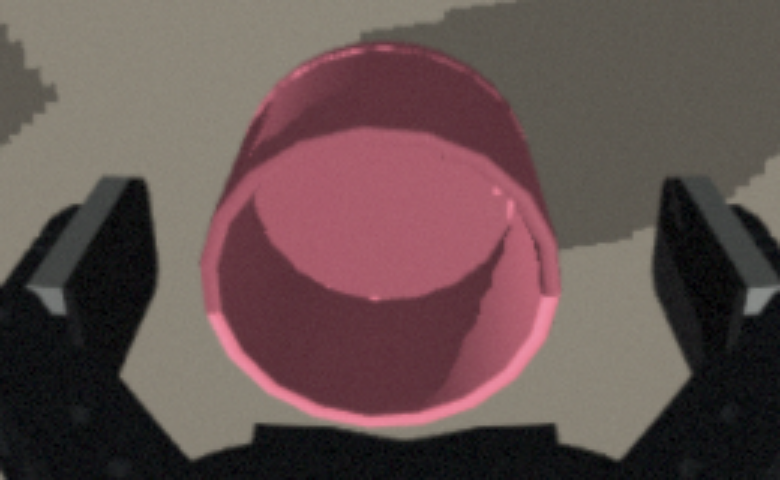

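```bash
python3 -m inch '-0.003 0.002 0.005 0 0 0 0; 0 0 0 0 0 0 0.3; 0 0 0 0 0 0 0.7; 0 0 0 0 0 0 1; 0 0 0 0 0 0 1; 0 0 0 0 0 0 1; 0 0 0 0 0 0 1'
python3 -c "
from h import *
plan((.443,-.008,.14))"
```

```text
time: 3.38
tool_pos: [0.4442, -0.0073, 0.0141]
tool_rot: [-0.0, 0.707, -0.707, 0.001]
contact_force: [0.2, 1.0, 4.6]
gripper_width: 0.626
t 3.38 pos [ 0.4442 -0.0073  0.0141] rv [-0.0015 -0.0003  0.0002] shift_mm [   0.7    1.2 -125.9] rows 3.5 F [0.2 1.  4.6] w 53.2
```

```bash
python3 -m inch '0 0 -0.015 0 0 0 1; 0 0 -0.025 0 0 0 1; 0 0 -0.03 0 0 0 1; 0.01 -0.005 -0.03 0 0 0 1; 0.03 -0.02 -0.02 0 0 0 1; 0.032 -0.02 0 0 0 0 1; 0.032 -0.02 0 0 0 0 1; 0.032 -0.02 0 0 0 0 1; 0.032 -0.02 0 0 0 0 1; 0.032 -0.02 0 0 0 0 1'
python3 -c "
from h import *
plan((.606,-.265,.06))"
```

```text
time: 4.22
tool_pos: [0.5686, -0.2086, 0.1323]
tool_rot: [-0.0, -0.707, 0.707, 0.001]
contact_force: [0.8, -0.2, -1.7]
gripper_width: 0.631
t 4.22 pos [ 0.5686 -0.2086  0.1323] rv [ 0.0013  0.0007 -0.0002] shift_mm [ 56.4 -37.4  72.3] rows 2.8 F [ 0.8 -0.2 -1.7] w 53.6
```

```bash
python3 -m inch '0.028 -0.018 0 0 0 0 1; 0.0285 -0.0195 0.02 0 0 0 1; 0 0 0.03 0 0 0 1; 0 0 0.02 0 0 0 1; 0 0 0 0 0 0 1; 0 0 0 0 0 0 1;0 0 0 0 0 0 1'
python3 -c "
from h import *
plan((.606,-.265,.021))
from plant import *
I=camera_info('wrist');g=grab_frame('wrist');cv2.imwrite('pics/w3.png',cv2.resize(g[100:384,90:420],None,fx=2,fy=2));g=grab_frame('side');print(I);cv2.imwrite('pics/s3.png',cv2.resize(g[180:380,240:440],None,fx=3,fy=3))"
```

```text
time: 4.8
tool_pos: [0.6063, -0.2637, 0.0643]
tool_rot: [-0.0, 0.707, -0.707, 0.001]
contact_force: [0.2, 0.0, 0.2]
gripper_width: 0.629
t 4.8 pos [ 0.6063 -0.2637  0.0643] rv [-0.0009 -0.0006  0.0003] shift_mm [ 1.3  0.3 43.3] rows 1.2 F [0.2 0.  0.2] w 53.4
{'vertical_fov': 65.70646984690485, 'cx': 254.56337896474048, 'cy': 200.07008067627828, 'origin': array([ 0.68047789, -0.26405403,  0.20676878]), 'rotation': array([-0.10291193, -0.69947093,  0.69975212,  0.10245251])}
```

View pics/w3.png

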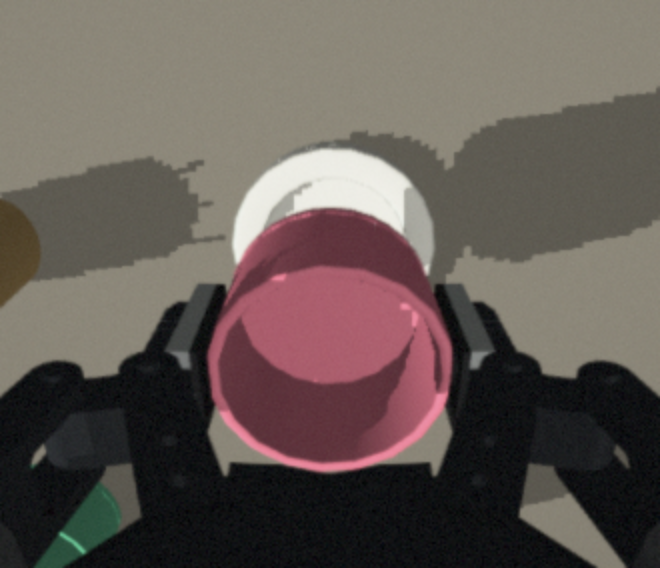

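View pics/s3.png

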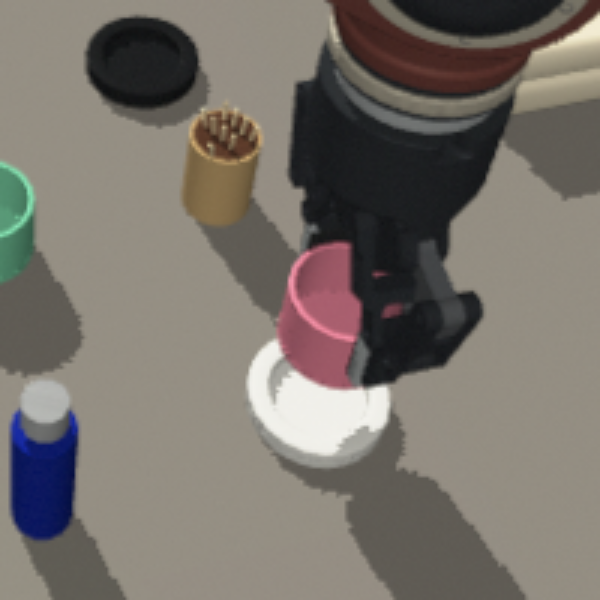

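```bash
python3 -c "
from h import *
from plant import *
I=camera_info('wrist')
c=lambda b:[b[0]/2+89.75,b[1]/2+89.75,None if b[2] is None else b[2]/2+99.75,None if b[3] is None else b[3]/2+99.75]
print(fitw(I,[(.028,.046)],c((208,452,None,471)),(.6,-.26),.0502))
print(fitw(I,BASE,c((233,436,148,None)),(.6,-.26)))
"
```

```text
(array([ 0.6055, -0.2645]), array([-0.9,  0.9,  0.3]))
(array([ 0.6026, -0.2664]), array([ 0.3, -0.3, -0. ]))
```

```bash
python3 -m inch '0.001 0.0015 0.02 0 0 0 1; 0 0 0.012 0 0 0 1; 0 0 0.005 0 0 0 1; 0 0 0.003 0 0 0 1; 0 0 0 0 0 0 1; 0 0 0.001 0 0 0 1;0 0 0 0 0 0 1;0 0 0 0 0 0 1'
python3 -c "
from h import *
plan((.605,-.2655,.021))"
```

```text
time: 5.57
tool_pos: [0.6049, -0.2649, 0.0231]
tool_rot: [-0.0, 0.707, -0.707, 0.001]
contact_force: [-0.3, -0.5, -0.7]
gripper_width: 0.632
t 5.57 pos [ 0.6049 -0.2649  0.0231] rv [-0.001  -0.0006  0.    ] shift_mm [ 0.6 -0.1  2.1] rows 0.1 F [-0.3 -0.5 -0.7] w 53.7
```

```bash
python3 -m inch '0 0 0.001 0 0 0 1; 0 0 0.001 0 0 0 1; 0 0 0 0 0 0 1; 0 0 0 0 0 0 1'
```

```text
time: 5.9
tool_pos: [0.6049, -0.265, 0.0212]
tool_rot: [-0.0, 0.707, -0.707, 0.0]
contact_force: [-1.1, 0.2, 4.0]
gripper_width: 0.63
```

```bash
python3 -m inch '0 0 0 0 0 0 0.3; 0 0 0 0 0 0 0; 0 0 0 0 0 0 0; 0 0 0 0 0 0 0; 0 0 -0.015 0 0 0 0; 0 0 -0.025 0 0 0 0; 0 0.01 -0.035 0 0 0 0; 0 0.01 -0.035 0 0 0 0; 0 0 -0.01 0 0 0 0; 0 0 0 0 0 0 0'
python3 -c "
from h import *
plan((.61,.292,.1))
from plant import *
I=camera_info('wrist');g=grab_frame('wrist');cv2.imwrite('pics/w4.png',cv2.resize(g[100:384,90:420],None,fx=2,fy=2));g=grab_frame('side');print(I);cv2.imwrite('pics/s4.png',cv2.resize(g[180:380,240:440],None,fx=3,fy=3))"
```

```text
time: 6.73
tool_pos: [0.5869, -0.2663, 0.1468]
tool_rot: [0.001, -0.707, 0.707, -0.005]
contact_force: [0.8, -0.4, -0.1]
gripper_width: 0.998
t 6.73 pos [ 0.5869 -0.2663  0.1468] rv [-0.0088 -0.0052 -0.0003] shift_mm [-558.3  -23.1   46.8] rows 15.6 F [ 0.8 -0.4 -0.1] w 84.8
{'vertical_fov': 65.70646984690485, 'cx': 254.56337896474048, 'cy': 200.07008067627828, 'origin': array([ 0.65994951, -0.26609027,  0.28985161]), 'rotation': array([-0.10178608, -0.69940817,  0.70059546,  0.09815193])}
```

View pics/w4.png

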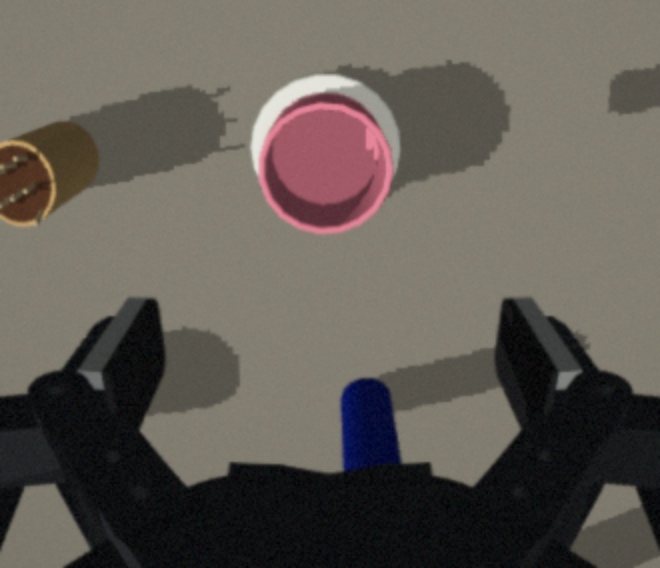

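View pics/s4.png

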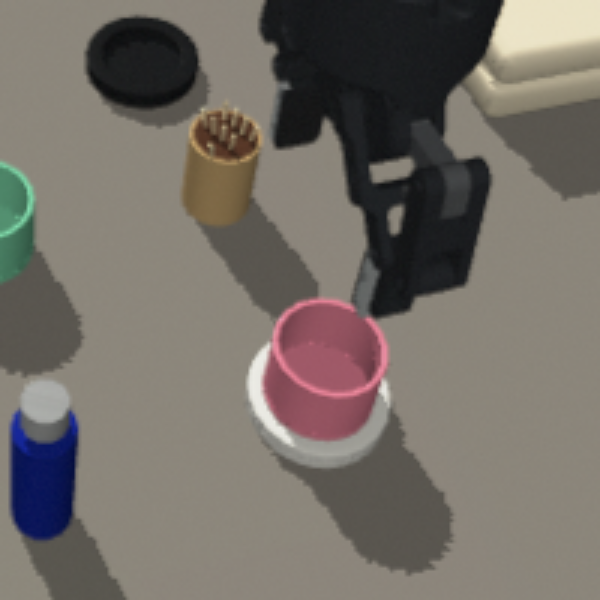

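```bash
python3 -c "
from h import *
from plant import *
I=camera_info('wrist')
c=lambda b:[b[0]/2+89.75,b[1]/2+89.75,None if b[2] is None else b[2]/2+99.75,None if b[3] is None else b[3]/2+99.75]
print(fitw(I,[(.028,.046)],c((258,393,101,234)),(.6,-.26),.007))
"
python3 -m inch '-0.035 -0.001 0 0 0 0 0; -0.038 -0.002 0 0 0 0 0; -0.038 -0.002 0 0 0 0 0; -0.038 -0.002 0 0 0 0 0; -0.038 -0.002 0 0 0 0 0; -0.038 -0.002 0 0 0 0 0; -0.038 -0.002 0 0 0 0 0; -0.038 -0.002 0 0 0 0 0; -0.038 -0.002 0 0 0 0 0; -0.038 -0.002 0 0 0 0 0'
python3 -m inch '-0.038 -0.002 0 0 0 0 0; -0.038 -0.002 0 0 0 0 0; -0.038 -0.002 0 0 0 0 0; -0.038 0 0 0 0 0 0; -0.02 0 0 0 0 0 0; 0 0 0 0 0 0 0'
python3 -c "
from h import *
plan((.61,.292,.1))
from plant import *
I=camera_info('wrist');g=grab_frame('wrist');cv2.imwrite('pics/w5.png',cv2.resize(g[100:384,90:420],None,fx=2,fy=2))"
```

```text
(array([ 0.6025, -0.2635]), array([-1.2,  1.2, -0.7,  0.8]))
time: 7.67
tool_pos: [0.6016, 0.1142, 0.1372]
tool_rot: [0.002, 0.707, -0.707, -0.002]
contact_force: [0.5, -0.4, -1.1]
gripper_width: 1.003
time: 8.17
tool_pos: [0.6072, 0.2882, 0.1368]
tool_rot: [0.002, 0.709, -0.705, -0.002]
contact_force: [-0.4, -0.7, 0.0]
gripper_width: 1.002
t 8.17 pos [0.6072 0.2882 0.1368] rv [ 0.0049 -0.0002  0.0049] shift_mm [-3.8 -2.8 36.8] rows 1.0 F [-0.4 -0.7  0. ] w 85.2
```

View pics/w5.png

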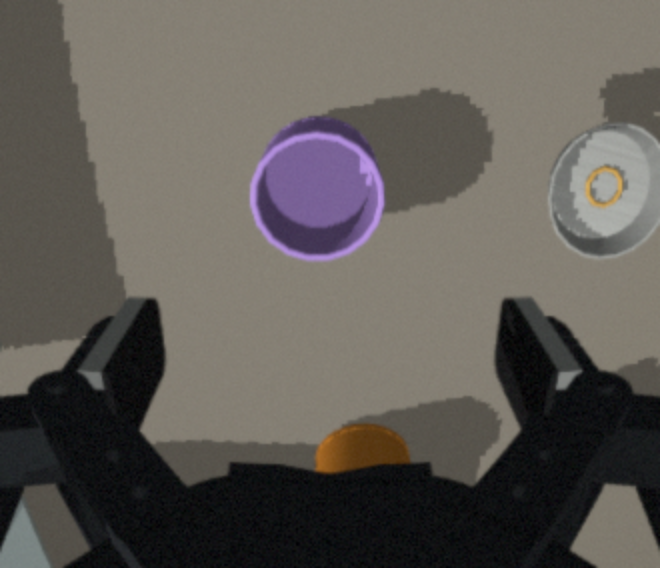

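```bash
python3 -c "
from h import *
from plant import *
I=camera_info('wrist')
c=lambda b:[b[0]/2+89.75,b[1]/2+89.75,None if b[2] is None else b[2]/2+99.75,None if b[3] is None else b[3]/2+99.75]
x,e=fitw(I,[(.028,.046)],c((249,385,131,262)),(.6,.29),0);print(x,e)
plan((x[0],x[1],.012))
"
```

```text
[0.612  0.2906] [-0.   0.   0.1 -0.1]
t 8.22 pos [0.6076 0.286  0.137 ] rv [ 0.0048 -0.0017  0.0036] shift_mm [ -4.6  -4.4 125. ] rows 3.5 F [ 0.7 -0.4 -0.3] w 85.0
```

```bash
python3 -m inch '-0.004 -0.004 0.02 0 0 0 0; 0 0 0.03 0 0 0 0; 0 0 0.03 0 0 0 0; 0 0 0.025 0 0 0 0; 0 0 0.01 0 0 0 0; 0 0 0 0 0 0 0; 0 0 0 0 0 0 0; 0 0 0 0 0 0 0'
python3 -c "
from h import *
plan((.6115,.291,.012))
from plant import *
I=camera_info('wrist');g=grab_frame('wrist');cv2.imwrite('pics/w6.png',cv2.resize(g[100:384,90:420],None,fx=2,fy=2))"
```

```text
time: 8.88
tool_pos: [0.6148, 0.2883, 0.0272]
tool_rot: [0.001, -0.707, 0.707, -0.001]
contact_force: [0.7, -0.7, 0.7]
gripper_width: 1.0
t 8.88 pos [0.6148 0.2883 0.0272] rv [-0.0026  0.0008 -0.0005] shift_mm [-2.7  3.3 15.2] rows 0.4 F [ 0.7 -0.7  0.7] w 85.0
```

View pics/w6.png

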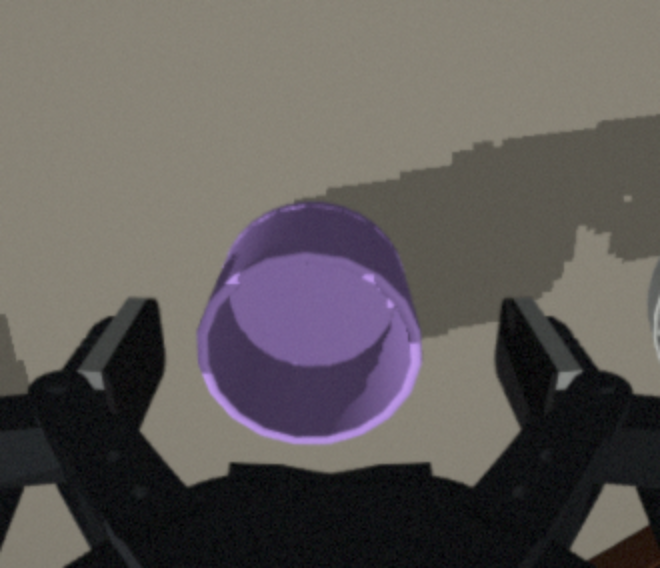

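```bash
python3 -c "
from h import *
from plant import *
I=camera_info('wrist')
c=lambda b:[b[0]/2+89.75,b[1]/2+89.75,None if b[2] is None else b[2]/2+99.75,None if b[3] is None else b[3]/2+99.75]
x,e=fitw(I,[(.028,.046)],c((197,422,None,442)),(.6,.29),0);print(x,e)
plan((x[0],x[1],.014))
"
```

```text
[0.613  0.2931] [-0.9  0.9  0.2]
t 8.93 pos [0.6152 0.2885 0.0278] rv [-0.0037  0.0012 -0.0004] shift_mm [-4.6  2.2 13.8] rows 0.4 F [ 0.   0.3 -0.2] w 84.9
```

```bash
python3 -m inch '-0.004 0.002 0.007 0 0 0 0; 0 0 0.007 0 0 0 0; 0 0 0 0 0 0 0; 0 0 0 0 0 0 0.4; 0 0 0 0 0 0 1; 0 0 0 0 0 0 1; 0 0 0 0 0 0 1; 0 0 0 0 0 0 1'
python3 -c "
from h import *
from plant import *
plan((.6115,.291,.2))
g=grab_frame('wrist');cv2.imwrite('pics/w7.png',cv2.resize(g[100:384,90:420],None,fx=2,fy=2))"
```

```text
time: 9.6
tool_pos: [0.6118, 0.2924, 0.0118]
tool_rot: [0.0, -0.707, 0.707, -0.0]
contact_force: [0.8, 0.1, 0.7]
gripper_width: 0.632
t 9.6 pos [0.6118 0.2924 0.0118] rv [-0.0009  0.0003 -0.    ] shift_mm [   1.4    0.3 -188.2] rows 5.2 F [0.8 0.1 0.7] w 53.7
```

View pics/w7.png

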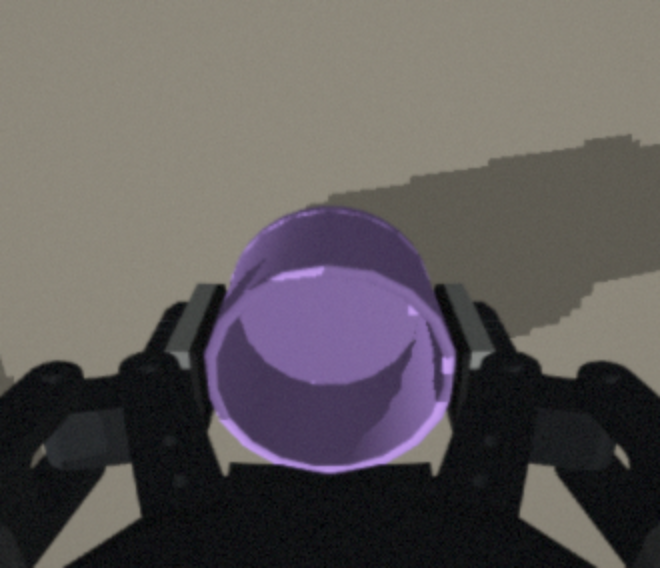

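```bash
python3 -m inch '0 0 -0.015 0 0 0 1; 0 0 -0.025 0 0 0 1; 0.01 0 -0.035 0 0 0 1; 0.03 0 -0.035 0 0 0 1; 0.036 0 -0.02 0 0 0 1; 0.036 0 0 0 0 0 1; 0.036 0 0 0 0 0 1; 0.036 0 0 0 0 0 1; 0.036 0 0 0 0 0 1; 0.036 0 0 0 0 0 1'
python3 -m inch '0.036 0 0 0 0 0 1; 0.036 0 0 0 0 0 1; 0.036 0 0 0 0 0 1; 0.036 0.001 0 0 0 0 1; 0.036 0.001 0 0 0 0 1; 0.036 0.001 0 0 0 0 1; 0.036 0.001 0 0 0 0 1; 0.036 0.001 0 0 0 0 1; 0.010 0.001 0 0 0 0 1; 0 0 0 0 0 0 1'
python3 -c "
from h import *
plan((.605,-.265,.078))"
```

```text
time: 10.48
tool_pos: [0.611, 0.0376, 0.139]
tool_rot: [-0.0, 0.707, -0.707, 0.0]
contact_force: [0.5, 0.1, -1.3]
gripper_width: 0.631
time: 11.32
tool_pos: [0.6049, -0.2617, 0.1388]
tool_rot: [-0.0, -0.706, 0.708, -0.0]
contact_force: [0.3, 1.0, -0.6]
gripper_width: 0.63
t 11.32 pos [ 0.6049 -0.2617  0.1388] rv [-0.0004 -0.0007 -0.0039] shift_mm [ 3.3 -0.1 60.8] rows 1.7 F [ 0.3  1.  -0.6] w 53.6
```

```bash
python3 -m inch '0.001 0 0.025 0 0 0 1; 0 0 0.025 0 0 0 1; 0 0 0.012 0 0 0 1; 0 0 0 0 0 0 1; 0 0 0 0 0 0 1; 0 0 0 0 0 0 1'
python3 -c "
from h import *
plan((.605,-.265,.059))
from plant import *
g=grab_frame('wrist');cv2.imwrite('pics/w8.png',cv2.resize(g[100:384,90:420],None,fx=2,fy=2))
g=grab_frame('side');cv2.imwrite('pics/s8.png',cv2.resize(g[180:380,240:440],None,fx=3,fy=3))"
```

```text
time: 11.82
tool_pos: [0.6064, -0.2595, 0.0776]
tool_rot: [-0.0, 0.707, -0.707, 0.001]
contact_force: [0.3, 0.6, -0.4]
gripper_width: 0.634
t 11.82 pos [ 0.6064 -0.2595  0.0776] rv [-0.0019 -0.0009  0.0009] shift_mm [ 5.5  1.4 18.6] rows 0.5 F [ 0.3  0.6 -0.4] w 53.9
```

View pics/w8.png

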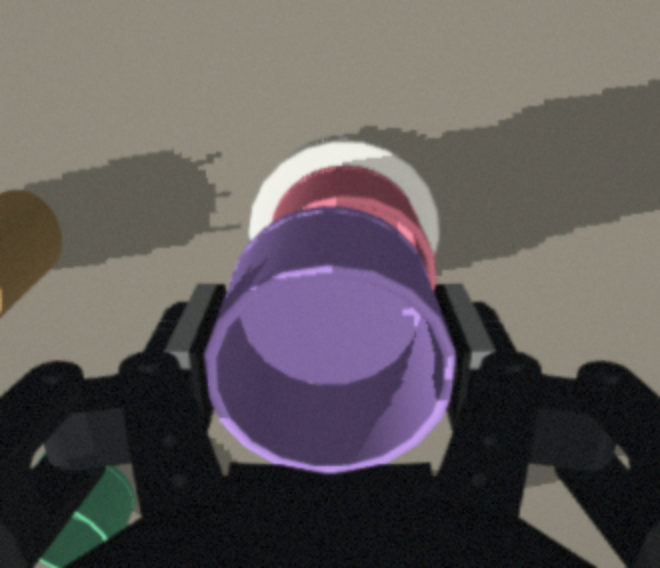

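View pics/s8.png

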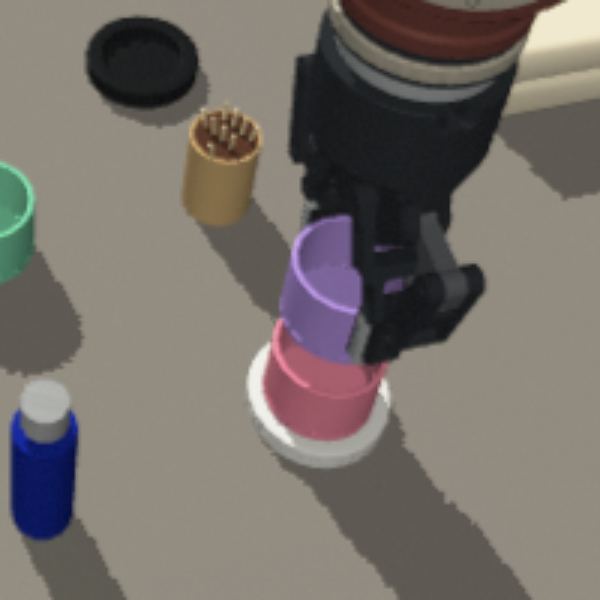

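```bash
python3 -m inch '0.0055 0.0015 0 0 0 0 1; 0 0 0 0 0 0 1; 0 0 0 0 0 0 1; 0 0 0 0 0 0 1'
python3 -c "
from h import *
plan((.605,-.265,.059))
from plant import *
g=grab_frame('wrist');cv2.imwrite('pics/w9.png',cv2.resize(g[150:330,170:340],None,fx=3.5,fy=3.3))"
```

```text
time: 12.25
tool_pos: [0.604, -0.2656, 0.0763]
tool_rot: [0.0, -0.707, 0.707, -0.0]
contact_force: [-0.3, -0.4, 0.1]
gripper_width: 0.634
t 12.25 pos [ 0.604  -0.2656  0.0763] rv [-0.0005 -0.0002 -0.0004] shift_mm [-0.6 -1.  17.3] rows 0.5 F [-0.3 -0.4  0.1] w 53.9
```

View pics/w9.png

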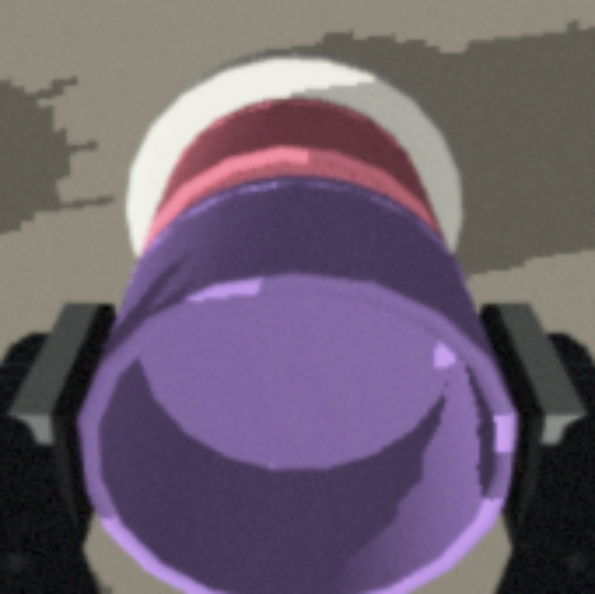

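```bash
python3 -c "
from h import *
from plant import *
I=camera_info('wrist')
print(fitw(I,[(.028,.053)],(None,None,149/3.3+149.6,None),(.604,-.265)))
print(fitw(I,[(.028,.046)],(78/3.5+169.6,516/3.5+169.6,None,598/3.3+149.6),(.604,-.265),.0763-.0118))
plan((.605,-.265,.059))
"
```

```text
(array([ 0.6036, -0.265 ]), array([-0.]))
(array([ 0.6086, -0.2659]), array([-2.4,  2.4,  0.7]))
t 12.3 pos [ 0.6039 -0.2655  0.0761] rv [-0.0002 -0.0001 -0.0003] shift_mm [-0.5 -1.1 17.1] rows 0.5 F [0.1 0.5 0.1] w 53.8
```

```bash
python3 -c "
from h import *
from plant import *
I=camera_info('wrist')
bb=np.array([78/3.5+169.6,516/3.5+169.6,598/3.3+149.6])
for bot in (594,598,602):
  bb[2]=bot/3.3+149.6
  def res(p):
    q=projw(I,cyl(p[0],p[1],[(.028,p[2])])); return np.array([q[:,0].min(),q[:,0].max(),q[:,1].max()])-bb
  f=least_squares(res,[.604,-.265,.11]);print(bot,f.x.round(4),f.fun)
for z in (.1085,.1105,.114): 
  for x in (.603,.606): 
    q=projw(I,cyl(x,-.2657,[(.028,z)])); print(z,x,((q.min(0)-[169.6,149.6])*[3.5,3.3]).round(),((q.max(0)-[169.6,149.6])*[3.5,3.3]).round())
"
```

```text
594 [ 0.6061 -0.2659  0.1063] [ 2.84217094e-14 -1.70530257e-13 -2.84217094e-13]
598 [ 0.6055 -0.2659  0.1065] [5.68434189e-14 5.68434189e-14 5.68434189e-14]
602 [ 0.605  -0.2659  0.1068] [-8.52651283e-14  1.70530257e-13  2.27373675e-13]
0.1085 0.603 [ 76. 277.] [516. 619.]
0.1085 0.606 [ 73. 254.] [518. 604.]
0.1105 0.603 [ 73. 284.] [518. 628.]
0.1105 0.606 [ 70. 261.] [521. 613.]
0.114 0.603 [ 68. 296.] [524. 644.]
0.114 0.606 [ 65. 272.] [526. 629.]
```

```bash
python3 -m inch '0 0.001 0.006 0 0 0 1; 0 0 0.005 0 0 0 1; 0 0 0.003 0 0 0 1; 0 0 0 0 0 0 1; 0 0 0 0 0 0 1'
python3 -c "
from h import *
plan((.604,-.265,.059))"
```

```text
time: 12.72
tool_pos: [0.6025, -0.265, 0.0611]
tool_rot: [0.0, 0.707, -0.707, -0.001]
contact_force: [0.0, -1.2, 0.1]
gripper_width: 0.632
t 12.72 pos [ 0.6025 -0.265   0.0611] rv [0.0011 0.0007 0.    ] shift_mm [-0.  -1.5  2.1] rows 0.1 F [ 0.  -1.2  0.1] w 53.8
```

```bash
python3 -m inch '0 0 0.001 0 0 0 1; 0 0 0.001 0 0 0 1; 0 0 0 0 0 0 1; 0 0 0 0 0 0 1'
```

```text
time: 13.05
tool_pos: [0.603, -0.2653, 0.06]
tool_rot: [-0.0, 0.707, -0.707, 0.0]
contact_force: [-1.0, -0.3, -1.3]
gripper_width: 0.63
```

```bash
python3 -m inch '0 0 0.001 0 0 0 1; 0 0 0 0 0 0 1; 0 0 0.001 0 0 0 1; 0 0 0 0 0 0 1; 0 0 0 0 0 0 1'
```

```text
time: 13.47
tool_pos: [0.6031, -0.2654, 0.0587]
tool_rot: [-0.0, 0.707, -0.707, 0.0]
contact_force: [-2.1, 1.8, 4.2]
gripper_width: 0.632
```

```bash
python3 -m inch '0 0 0 0 0 0 0.3; 0 0 0 0 0 0 0; 0 0 0 0 0 0 0; 0 0 0 0 0 0 0; 0 0 -0.015 0 0 0 0; 0 0 -0.03 0 0 0 0; 0 0 -0.035 0 0 0 0; 0 0.02 -0.02 0 0 0 0; 0 0.02 0 0 0 0 0; 0 0.01 0 0 0 0 0'
python3 -m inch '0 0 0 0 0 0 0;0 0 0 0 0 0 0'
python3 -c "
from h import *
plan((.455,-.2875,.13))
from plant import *
I=camera_info('wrist');print(I['origin'],I['rotation']);g=grab_frame('wrist');cv2.imwrite('pics/w10.png',g);g=grab_frame('side');cv2.imwrite('pics/s10.png',cv2.resize(g[180:380,240:440],None,fx=3,fy=3))"
```

```text
time: 14.3
tool_pos: [0.553, -0.2661, 0.1616]
tool_rot: [0.0, -0.707, 0.707, -0.002]
contact_force: [-0.0, 0.2, -0.3]
gripper_width: 1.0
time: 14.47
tool_pos: [0.5524, -0.265, 0.1574]
tool_rot: [0.0, -0.707, 0.707, 0.0]
contact_force: [0.1, -0.4, 0.6]
gripper_width: 0.997
t 14.47 pos [ 0.5524 -0.265   0.1574] rv [ 0.0005  0.0007 -0.0006] shift_mm [22.5 97.4 27.4] rows 2.9 F [ 0.1 -0.4  0.6] w 84.7
[ 0.62679175 -0.26568898  0.29974396] [-0.10293739 -0.69913165  0.69993793  0.10346845]
```

View pics/w10.png

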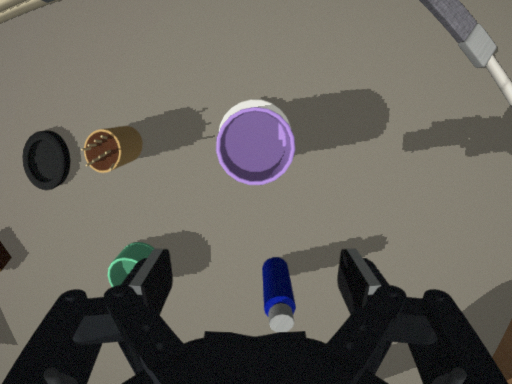

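View pics/s10.png

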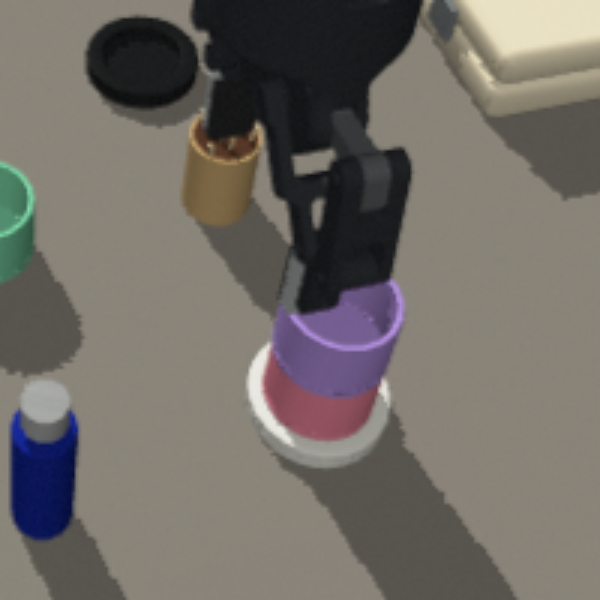

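```bash
python3 -c "
from h import *
from plant import *
I=camera_info('wrist')
print(fitw(I,[(.028,.093)],(216,295,107,185),(.6,-.26)))
print(fitw(I,[(.011,.1)],(267.5,295,304.5,332.5),(.45,-.28)))
q=projw(I,cyl(.604,-.265,[(.028,.093)]));print(q.min(0),q.max(0))
"
python3 -m inch '0.007 0.03 0 0 0 0 0; 0.007 0.03 0 0 0 0 0; 0.0065 0.03 0.01 0 0 0 0; 0 0.0075 0.015 0 0 0 0; 0 0 0 0 0 0 0; 0 0 0 0 0 0 0'
python3 -c "
from h import *
plan((.455,-.2875,.045))
from plant import *
g=grab_frame('wrist');cv2.imwrite('pics/w11.png',g)"
```

```text
(array([ 0.6038, -0.2661]), array([-0.6,  0.6, -0.6,  0.6]))
(array([ 0.4619, -0.2881]), array([ 0.9, -0.9,  4. , -4.5]))
[213.87156936 106.12084981] [294.03370303 185.36703175]
time: 15.07
tool_pos: [0.4551, -0.2853, 0.1316]
tool_rot: [0.0, -0.707, 0.707, 0.001]
contact_force: [0.4, 0.7, -0.1]
gripper_width: 1.004
t 15.07 pos [ 0.4551 -0.2853  0.1316] rv [ 0.0018  0.0021 -0.0004] shift_mm [ 2.2  0.1 86.6] rows 2.4 F [ 0.4  0.7 -0.1] w 85.4
```

View pics/w11.png

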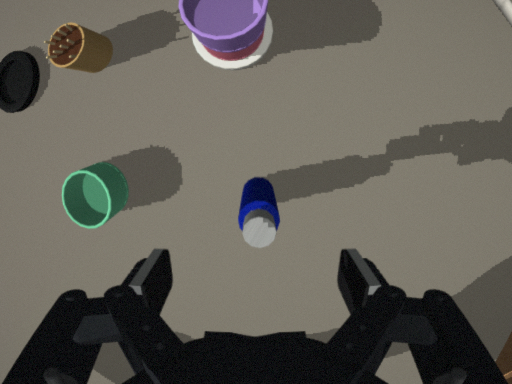

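```bash
python3 -c "
from h import *
from plant import *
I=camera_info('wrist')
g=cv2.imread('pics/w11.png');cv2.imwrite('pics/w11c.png',cv2.resize(g[165:265,200:320],None,fx=6,fy=6,interpolation=2))
print(fitw(I,[(.011,.1)],(243.5,276.5,None,247.5),(.45,-.28)))
"
```

```text
(array([ 0.4563, -0.2896]), array([-0.7,  0.7,  0. ]))
```

View pics/w11c.png

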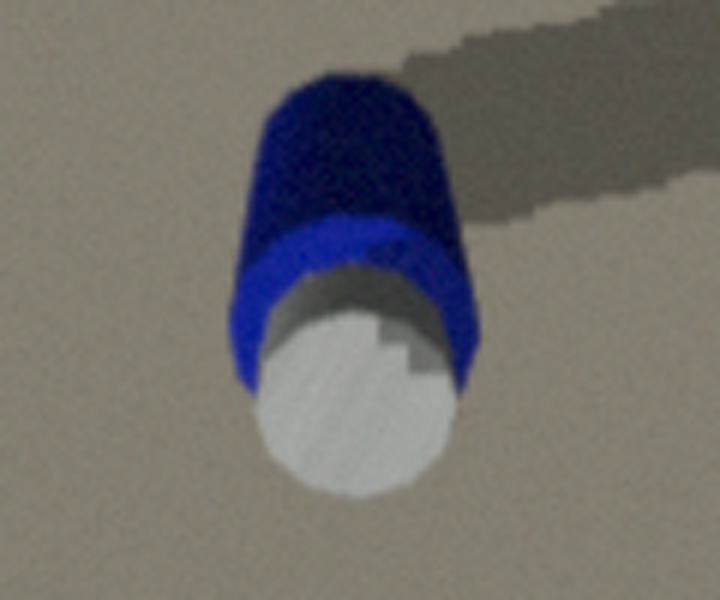

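```bash
python3 -m inch '0.0025 -0.001 0.02 0 0 0 0; 0 0 0.025 0 0 0 0; 0 0 0.025 0 0 0 0; 0 0 0.015 0 0 0 0; 0 0 0 0 0 0 0; 0 0 0 0 0 0 0; 0 0 0 0 0 0 0'
python3 -c "
from h import *
plan((.456,-.288,.045))
from plant import *
g=grab_frame('wrist');cv2.imwrite('pics/w12.png',g)
g=grab_frame('side');cv2.imwrite('pics/s12.png',cv2.resize(g[180:380,180:380],None,fx=3,fy=3))"
```

```text
time: 15.7
tool_pos: [0.4581, -0.2891, 0.0497]
tool_rot: [-0.0, 0.707, -0.707, 0.001]
contact_force: [0.6, -0.2, 0.8]
gripper_width: 0.999
t 15.7 pos [ 0.4581 -0.2891  0.0497] rv [-0.0022 -0.0017  0.0008] shift_mm [-1.1  2.1  4.7] rows 0.1 F [ 0.6 -0.2  0.8] w 84.9
```

View pics/w12.png

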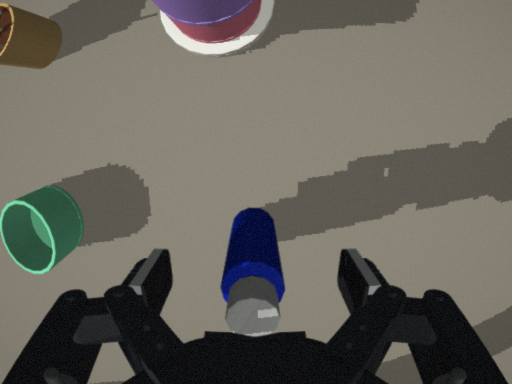

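View pics/s12.png

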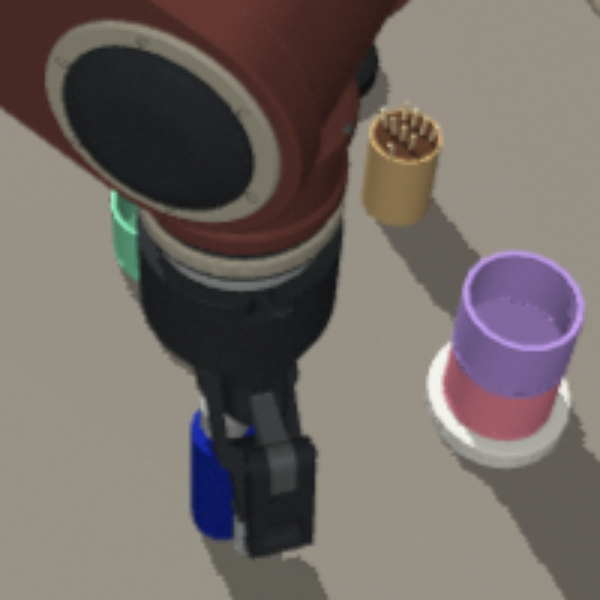

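```bash
python3 -c "
from h import *
from plant import *
I=camera_info('wrist')
print(fitw(I,[(.011,.1)],(225,280,None,335),(.45,-.28)))
print(fitw(I,[(.015,.0)],(None,None,208,None),(.45,-.288)))
print(fitw(I,[(.015,.078)],(221,285,None,None),(.455,-.288)))
"
```

```text
(array([ 0.4576, -0.2888]), array([-0.6,  0.6,  0.1]))
(array([ 0.4538, -0.288 ]), array([0.]))
(array([ 0.4489, -0.2889]), array([ 0., -0.]))
```

```bash
python3 -m inch '-0.001 0.002 0.004 0 0 0 0; 0 0 0 0 0 0 0; 0 0 0 0 0 0 0.3; 0 0 0 0 0 0 0.5; 0 0 0 0 0 0 0.6; 0 0 0 0 0 0 0.7; 0 0 0 0 0 0 1; 0 0 0 0 0 0 1; 0 0 0 0 0 0 1; 0 0 0 0 0 0 1'
python3 -c "
from h import *
plan((.456,-.288,.045))
from plant import *
g=grab_frame('wrist');cv2.imwrite('pics/w13.png',g)"
```

```text
time: 16.63
tool_pos: [0.4546, -0.2875, 0.0442]
tool_rot: [0.0, 0.707, -0.707, 0.0]
contact_force: [-0.9, -0.9, 1.8]
gripper_width: 0.339
t 16.63 pos [ 0.4546 -0.2875  0.0442] rv [-0.0004 -0.0005  0.    ] shift_mm [ 0.5 -1.4 -0.8] rows 0.0 F [-0.9 -0.9  1.8] w 28.8
```

View pics/w13.png

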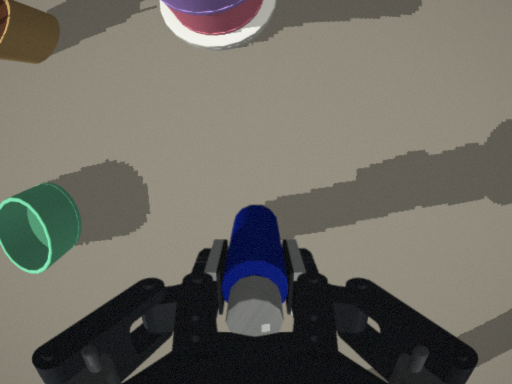

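```bash
python3 -m inch '0 0 -0.01 0 0 0 1; 0 0 -0.02 0 0 0 1; 0 0 -0.03 0 0 0 1; 0 0 -0.03 0 0 0 1; 0 -0.008 -0.03 0 0 0 1; -0.004 -0.02 0 0 0 0 1; -0.004 -0.025 0 0 0 0 1; -0.005 -0.025 0 0 0 0 1; -0.005 -0.025 0 0 0 0 1; -0.004 -0.02 0 0 0 0 1'
python3 -m inch '0 -0.015 0 0 0 0 1; 0 -0.009 0 0 0 0 1; 0 0 0 0 0 0 1; 0 0 0 0 0 0 1; 0 0 0 0 0 0 1'
python3 -c "
from h import *
plan((.6025,-.2657,.101))
from plant import *
g=grab_frame('wrist');cv2.imwrite('pics/w14.png',g)
g=grab_frame('side');cv2.imwrite('pics/s14.png',cv2.resize(g[150:350,240:440],None,fx=3,fy=3))
g=grab_frame('scene');cv2.imwrite('pics/c14.png',cv2.resize(g[80:240,80:280],None,fx=3,fy=3))"
```

```text
time: 17.52
tool_pos: [0.5787, -0.2646, 0.1642]
tool_rot: [-0.0, 0.707, -0.707, -0.0]
contact_force: [0.2, -0.1, 0.0]
gripper_width: 0.331
time: 17.93
tool_pos: [0.6005, -0.2654, 0.1638]
tool_rot: [-0.0, -0.707, 0.707, 0.0]
contact_force: [-0.7, -0.4, -0.8]
gripper_width: 0.329
t 17.93 pos [ 0.6005 -0.2654  0.1638] rv [ 0.001   0.0003 -0.0004] shift_mm [ 0.3 -2.  62.8] rows 1.7 F [-0.7 -0.4 -0.8] w 28.0
```

View pics/w14.png

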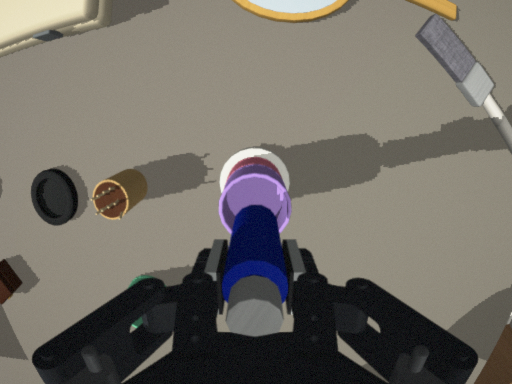

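View pics/s14.png

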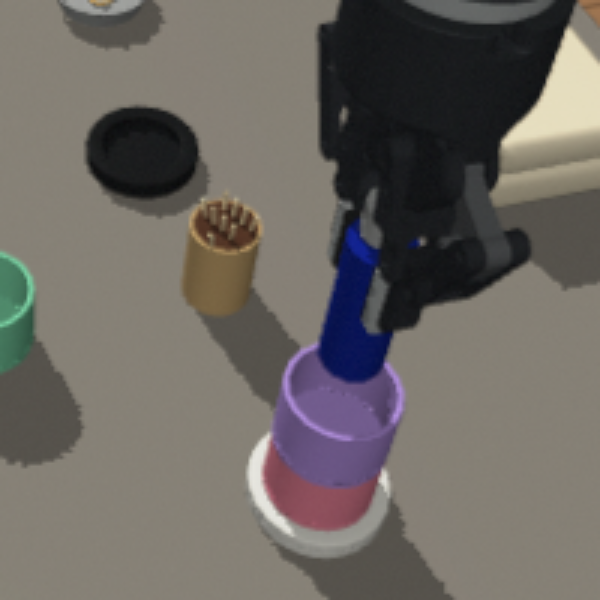

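View pics/c14.png

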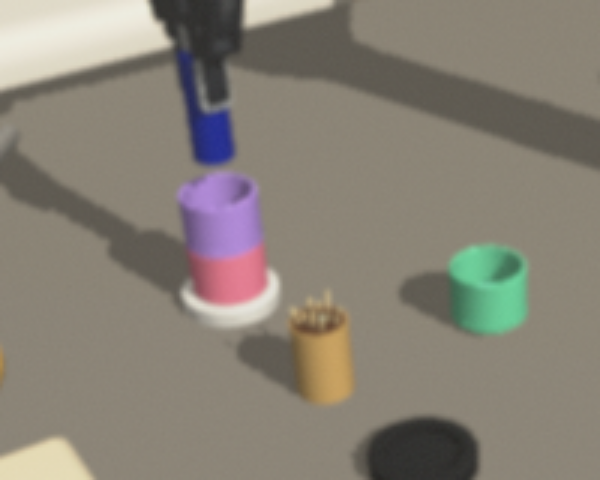

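```bash
python3 -m inch '0 -0.001 0.015 0 0 0 1; 0 -0.001 0.02 0 0 0 1; 0 0 0.012 0 0 0 1; 0 0 0 0 0 0 1; 0 0 0 0 0 0 1'
python3 -c "
from h import *
plan((.6025,-.2657,.101))
from plant import *
g=grab_frame('side');cv2.imwrite('pics/s15.png',cv2.resize(g[150:350,240:440],None,fx=3,fy=3))"
```

```text
time: 18.5
tool_pos: [0.6023, -0.2648, 0.115]
tool_rot: [-0.0, -0.707, 0.707, 0.002]
contact_force: [0.2, 0.2, -0.9]
gripper_width: 0.338
t 18.5 pos [ 0.6023 -0.2648  0.115 ] rv [ 0.003   0.0018 -0.0002] shift_mm [ 0.9 -0.2 14. ] rows 0.4 F [ 0.2  0.2 -0.9] w 28.7
```

View pics/s15.png

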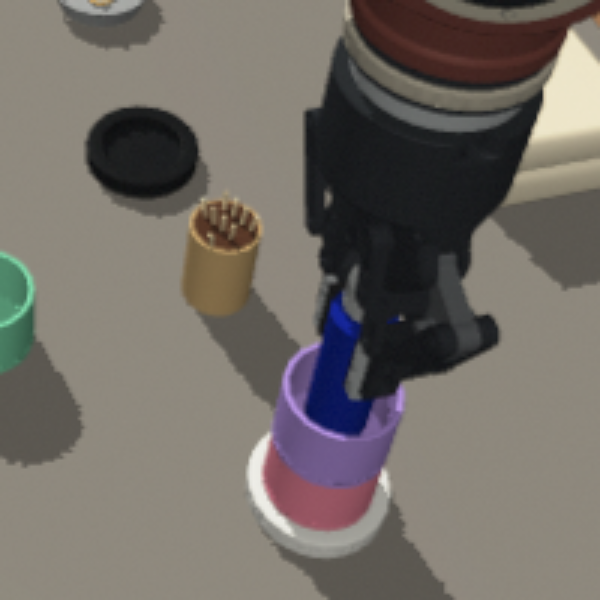

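```bash
python3 -m inch '0 0 0.005 0 0 0 1; 0 0 0.004 0 0 0 1; 0 0 0.002 0 0 0 1; 0 0 0 0 0 0 1; 0 0 0.001 0 0 0 1; 0 0 0 0 0 0 1; 0 0 0 0 0 0 1'
```

```text
time: 19.13
tool_pos: [0.6035, -0.2654, 0.1051]
tool_rot: [-0.0, 0.707, -0.707, 0.0]
contact_force: [0.3, -0.1, -1.2]
gripper_width: 0.335
```

```bash
python3 -m inch '0 0 0.001 0 0 0 1; 0 0 0.001 0 0 0 1; 0 0 0 0 0 0 1; 0 0 0.001 0 0 0 1; 0 0 0 0 0 0 1; 0 0 0 0 0 0 1'
```

```text
time: 19.63
tool_pos: [0.6034, -0.2653, 0.1018]
tool_rot: [0.0, 0.707, -0.707, -0.0]
contact_force: [-0.1, 0.5, -1.2]
gripper_width: 0.332
```

```bash
python3 -m inch '0 0 0.0007 0 0 0 1; 0 0 0 0 0 0 1; 0 0 0.0007 0 0 0 1; 0 0 0 0 0 0 1; 0 0 0 0 0 0 1'
```

```text
time: 20.05
tool_pos: [0.6036, -0.2654, 0.1012]
tool_rot: [-0.0, 0.707, -0.707, 0.0]
contact_force: [-1.2, 0.6, 2.6]
gripper_width: 0.34
```

```bash
python3 -m inch '0 0 0 0 0 0 0.55; 0 0 0 0 0 0 0.3; 0 0 0 0 0 0 0; 0 0 0 0 0 0 0; 0 0 -0.015 0 0 0 0; 0 0 -0.03 0 0 0 0; 0 0 -0.035 0 0 0 0; 0 0 -0.02 0 0 0 0; 0 0.02 0 0 0 0 0; -0.01 0.03 0 0 0 0 0'
python3 -c "
from h import *
plan((.436,.267,.1))
from plant import *
g=grab_frame('wrist');cv2.imwrite('pics/w16.png',g)
g=grab_frame('side');cv2.imwrite('pics/s16.png',cv2.resize(g[150:350,240:440],None,fx=3,fy=3))"
```

```text
time: 20.88
tool_pos: [0.5556, -0.2572, 0.2051]
tool_rot: [-0.001, 0.707, -0.707, 0.004]
contact_force: [-0.6, 0.6, -0.9]
gripper_width: 0.998
t 20.88 pos [ 0.5556 -0.2572  0.2051] rv [-0.0064 -0.0043  0.0001] shift_mm [-524.2  119.6  105.1] rows 15.2 F [-0.6  0.6 -0.9] w 84.8
```

View pics/w16.png

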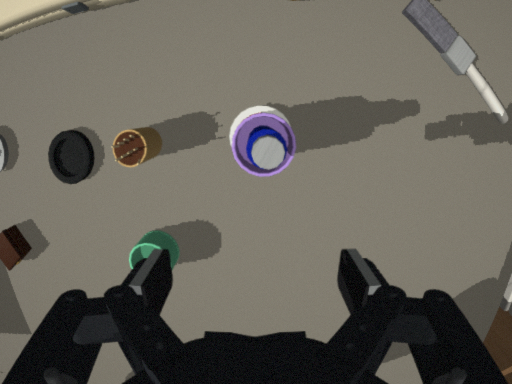

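View pics/s16.png

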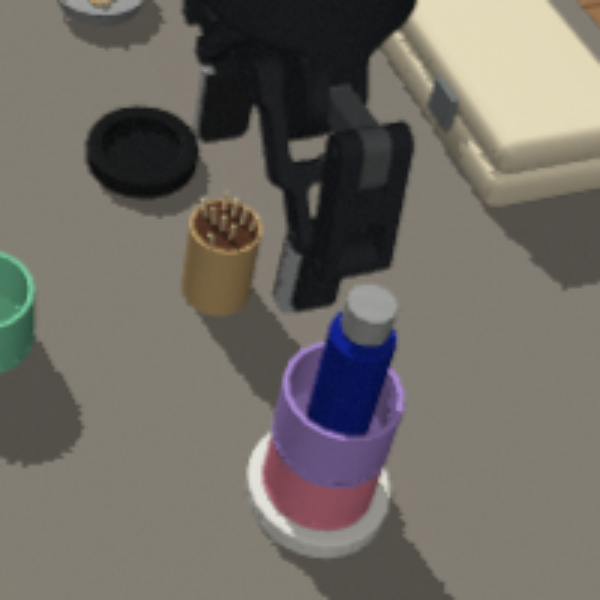

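```bash
python3 -m inch '-0.033 0.008 0 0 0 0 0; -0.036 0.008 0 0 0 0 0; -0.036 0.008 0 0 0 0 0; -0.036 0.008 0 0 0 0 0; -0.036 0.008 0 0 0 0 0; -0.036 0.008 0 0 0 0 0; -0.036 0.008 0.01 0 0 0 0; -0.036 0.008 0.01 0 0 0 0; -0.036 0.008 0.01 0 0 0 0; -0.036 0.008 0.01 0 0 0 0'
python3 -m inch '-0.036 0.008 0.01 0 0 0 0; -0.036 0.008 0.01 0 0 0 0; -0.036 0.008 0.005 0 0 0 0; -0.036 0.008 0 0 0 0 0; -0.02 0.008 0 0 0 0 0; 0 0 0 0 0 0 0; 0 0 0 0 0 0 0'
python3 -c "
from h import *
plan((.436,.267,.1))
from plant import *
g=grab_frame('wrist');cv2.imwrite('pics/w17.png',cv2.resize(g[100:384,90:420],None,fx=2,fy=2))"
```

```text
time: 21.82
tool_pos: [0.4736, 0.1035, 0.1616]
tool_rot: [0.001, -0.707, 0.707, -0.001]
contact_force: [0.1, 1.0, 1.1]
gripper_width: 0.998
time: 22.4
tool_pos: [0.4336, 0.2668, 0.1364]
tool_rot: [-0.0, 0.708, -0.706, 0.0]
contact_force: [0.0, 0.1, -0.6]
gripper_width: 1.0
t 22.4 pos [0.4336 0.2668 0.1364] rv [-0.0012  0.0001  0.0027] shift_mm [-0.2 -2.4 36.4] rows 1.0 F [ 0.   0.1 -0.6] w 85.0
```

View pics/w17.png

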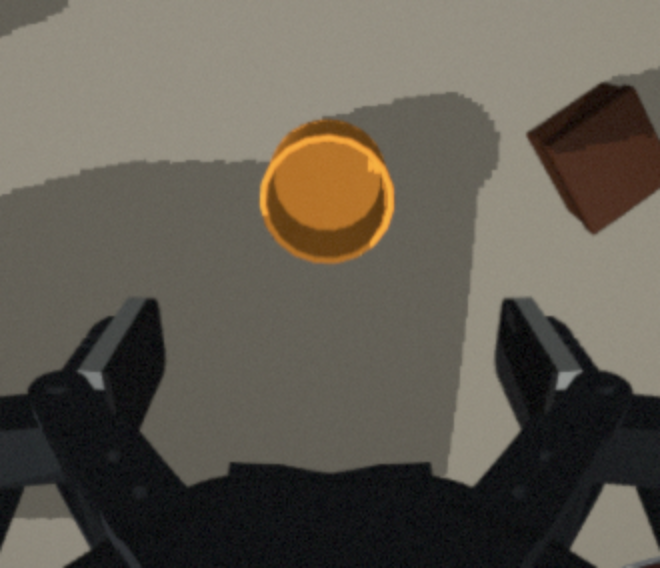

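Amber rim spans crop x 259–395, y 133–264.

```bash
cat >> h.py <<'E'
c2=lambda b:[None if v is None else v/2+(89.75 if i<2 else 99.75) for i,v in enumerate(b)]
E
python3 -c "
from h import *
from plant import *
I=camera_info('wrist')
x,e=fitw(I,[(.028,.046)],c2((259,395,133,264)),(.44,.27),0);print(x,e)
plan((x[0],x[1],.012))
"
```

```text
[0.4383 0.2665] [-0.1  0.1  0.  -0. ]
t 22.45 pos [0.4339 0.2659 0.1363] rv [-0.0012 -0.      0.001 ] shift_mm [ -0.6  -4.4 124.3] rows 3.5 F [ 0.1  0.7 -0.2] w 85.1
```

```bash
python3 -m inch '-0.001 -0.004 0.02 0 0 0 0; 0 0 0.03 0 0 0 0; 0 0 0.03 0 0 0 0; 0 0 0.025 0 0 0 0; 0 0 0.01 0 0 0 0; 0 0 0 0 0 0 0; 0 0 0 0 0 0 0; 0 0 0 0 0 0 0'
python3 -c "
from h import *
plan((.438,.2665,.012))
from plant import *
I=camera_info('wrist');g=grab_frame('wrist');cv2.imwrite('pics/w18.png',cv2.resize(g[100:384,90:420],None,fx=2,fy=2))"
```

```text
time: 23.12
tool_pos: [0.4393, 0.2669, 0.0226]
tool_rot: [0.002, -0.707, 0.707, -0.001]
contact_force: [-1.0, -0.6, 0.4]
gripper_width: 0.998
t 23.12 pos [0.4393 0.2669 0.0226] rv [-0.0033  0.0013 -0.0008] shift_mm [ 0.4  1.3 10.6] rows 0.3 F [-1.  -0.6  0.4] w 84.8
```

View pics/w18.png

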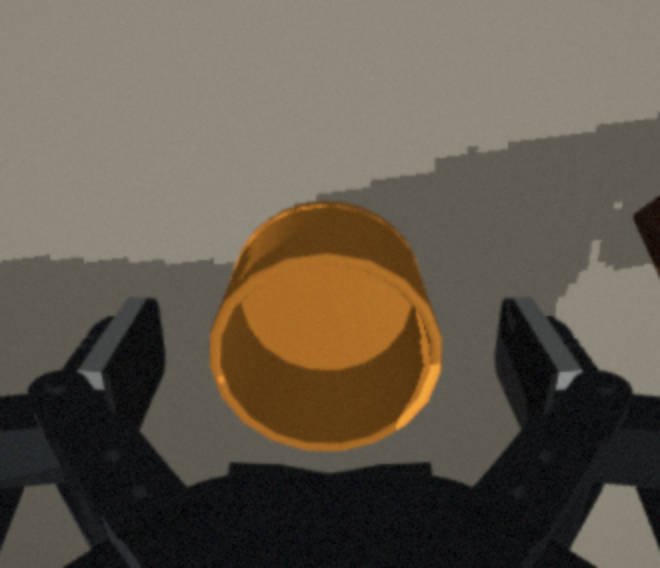

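```bash
python3 -m inch '-0.001 0.001 0.006 0 0 0 0; 0 0 0.005 0 0 0 0; 0 0 0 0 0 0 0; 0 0 0 0 0 0 0.4; 0 0 0 0 0 0 1; 0 0 0 0 0 0 1; 0 0 0 0 0 0 1; 0 0 0 0 0 0 1'
python3 -c "
from h import *
from plant import *
plan((.59,-.015,.2))
g=grab_frame('wrist');cv2.imwrite('pics/w19.png',cv2.resize(g[100:384,90:420],None,fx=2,fy=2))"
```

```text
time: 23.83
tool_pos: [0.4369, 0.2679, 0.01]
tool_rot: [-0.001, 0.707, -0.707, 0.0]
contact_force: [-0.7, 0.5, 2.0]
gripper_width: 0.633
t 23.83 pos [0.4369 0.2679 0.01  ] rv [-0.001   0.0004  0.0001] shift_mm [ 282.9 -153.1 -190. ] rows 10.4 F [-0.7  0.5  2. ] w 53.8
```

View pics/w19.png

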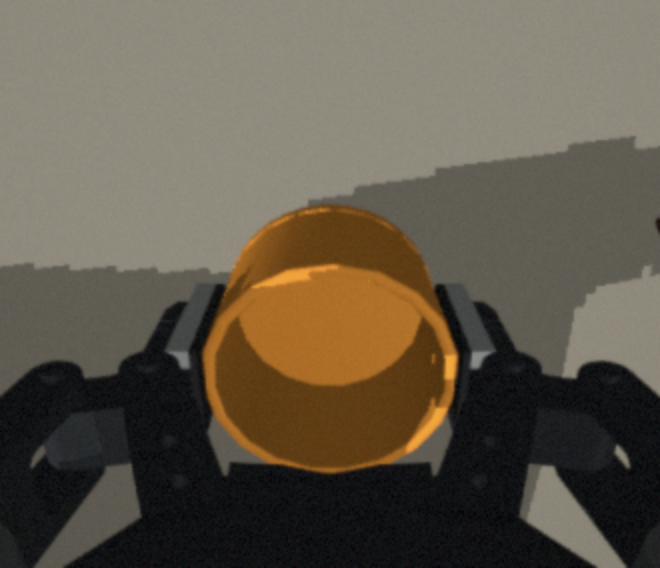

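```bash
python3 -m inch '0 0 -0.015 0 0 0 1; 0 0 -0.025 0 0 0 1; 0.01 -0.005 -0.03 0 0 0 1; 0.028 -0.015 -0.03 0 0 0 1; 0.031 -0.016 -0.01 0 0 0 1; 0.031 -0.016 0 0 0 0 1; 0.031 -0.016 0 0 0 0 1; 0.031 -0.016 0 0 0 0 1; 0.031 -0.016 0 0 0 0 1; 0.031 -0.016 0 0 0 0 1'
python3 -m inch '0.031 -0.016 0 0 0 0 1; 0.028 -0.016 0.02 0 0 0 1; 0 -0.002 0.02 0 0 0 1; 0 0 0.015 0 0 0 1; 0 0 0 0 0 0 1; 0 0 0 0 0 0 1; 0 0 0 0 0 0 1'
python3 -c "
from h import *
from plant import *
plan((.587,-.015,.017))
g=grab_frame('wrist');cv2.imwrite('pics/w20.png',cv2.resize(g[100:384,90:420],None,fx=2,fy=2))"
```

```text
time: 24.72
tool_pos: [0.5518, 0.0434, 0.1177]
tool_rot: [-0.0, -0.707, 0.707, 0.0]
contact_force: [1.1, -0.2, -0.3]
gripper_width: 0.633
time: 25.3
tool_pos: [0.586, -0.0138, 0.0638]
tool_rot: [-0.0, 0.707, -0.707, 0.0]
contact_force: [0.3, -0.9, 0.3]
gripper_width: 0.633
t 25.3 pos [ 0.586  -0.0138  0.0638] rv [-0.0007 -0.0001  0.0004] shift_mm [ 1.2 -1.  46.8] rows 1.3 F [ 0.3 -0.9  0.3] w 53.8
```

View pics/w20.png

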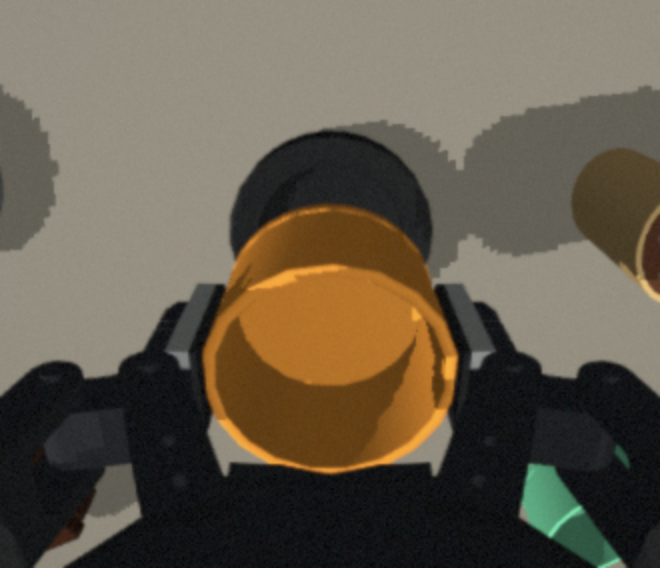

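```bash
python3 -c "
from h import *
from plant import *
I=camera_info('wrist')
print(fitw(I,BASE,c2((230,433,129,None)),(.58,-.01)))
print(fitw(I,[(.028,.046)],c2((202,460,264,473)),(.58,-.01),.0538))
plan((.587,-.015,.017))
"
```

```text
(array([ 0.5889, -0.0149]), array([-0.6,  0.6,  0.1]))
(array([ 0.5879, -0.0145]), array([-0.1,  0.1, -0.9,  1.5]))
t 25.35 pos [ 0.5864 -0.0138  0.0645] rv [-0.0019 -0.0003  0.0006] shift_mm [ 1.2 -0.6 47.5] rows 1.3 F [-0.4  0.3 -0.1] w 54.0
```

Pot and base agree within about 1 mm; lower.

```bash
python3 -m inch '0.0007 -0.0007 0.02 0 0 0 1; 0 0 0.014 0 0 0 1; 0 0 0.005 0 0 0 1; 0 0 0.003 0 0 0 1; 0 0 0.001 0 0 0 1; 0 0 0 0 0 0 1; 0 0 0 0 0 0 1'
```

```text
time: 25.93
tool_pos: [0.587, -0.0147, 0.0209]
tool_rot: [-0.0, 0.707, -0.707, 0.0]
contact_force: [-0.1, 0.6, -0.9]
gripper_width: 0.633
```

```bash
python3 -m inch '0 0 0.001 0 0 0 1; 0 0 0.001 0 0 0 1; 0 0 0 0 0 0 1; 0 0 0.001 0 0 0 1; 0 0 0 0 0 0 1; 0 0 0 0 0 0 1'
```

```text
time: 26.43
tool_pos: [0.5864, -0.0147, 0.0171]
tool_rot: [-0.0, -0.707, 0.707, 0.0]
contact_force: [-0.3, 0.4, -1.2]
gripper_width: 0.637
```

```bash
python3 -m inch '0 0 0.0007 0 0 0 1; 0 0 0 0 0 0 1; 0 0 0 0 0 0 1'
```

```text
time: 26.68
tool_pos: [0.5865, -0.0147, 0.017]
tool_rot: [-0.0, -0.707, 0.707, 0.0]
contact_force: [-2.9, 0.6, 4.8]
gripper_width: 0.631
```

```bash
python3 -m inch '0 0 0 0 0 0 0.3; 0 0 0 0 0 0 0; 0 0 0 0 0 0 0; 0 0 0 0 0 0 0; 0 0 -0.015 0 0 0 0; 0 0 -0.03 0 0 0 0; 0 0 -0.035 0 0 0 0; 0 0.02 -0.03 0 0 0 0; 0 0.03 0 0 0 0 0; 0.01 0.03 0 0 0 0 0'
python3 -m inch '0.03 0.025 0 0 0 0 0; 0.035 0.02 0 0 0 0 0; 0.035 0.005 0 0 0 0 0; 0.008 0 0 0 0 0 0; 0 0 0 0 0 0 0; 0 0 0 0 0 0 0'
python3 -c "
from h import *
from plant import *
plan((.4605,-.1325,.1))
g=grab_frame('wrist');cv2.imwrite('pics/w21.png',g)
g=grab_frame('side');cv2.imwrite('pics/s21.png',cv2.resize(g[80:340,190:420],None,fx=2.3,fy=2.3))"
```

```text
time: 27.52
tool_pos: [0.5078, -0.0243, 0.1296]
tool_rot: [-0.002, 0.708, -0.707, 0.002]
contact_force: [-1.3, -0.3, -1.0]
gripper_width: 1.003
time: 28.02
tool_pos: [0.4566, -0.1326, 0.1264]
tool_rot: [0.0, -0.707, 0.708, 0.0]
contact_force: [-0.6, 0.4, 0.7]
gripper_width: 1.003
t 28.02 pos [ 0.4566 -0.1326  0.1264] rv [-0.0002  0.0007 -0.0012] shift_mm [-0.1 -3.9 26.4] rows 0.7 F [-0.6  0.4  0.7] w 85.2
```

View pics/w21.png

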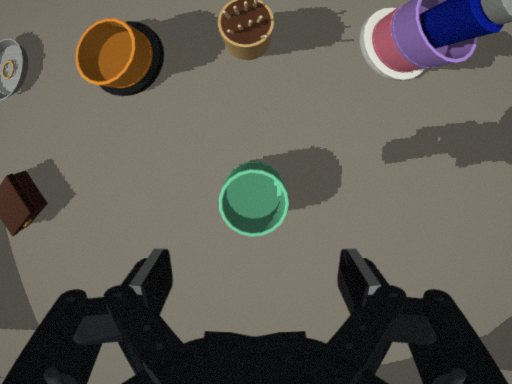

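View pics/s21.png

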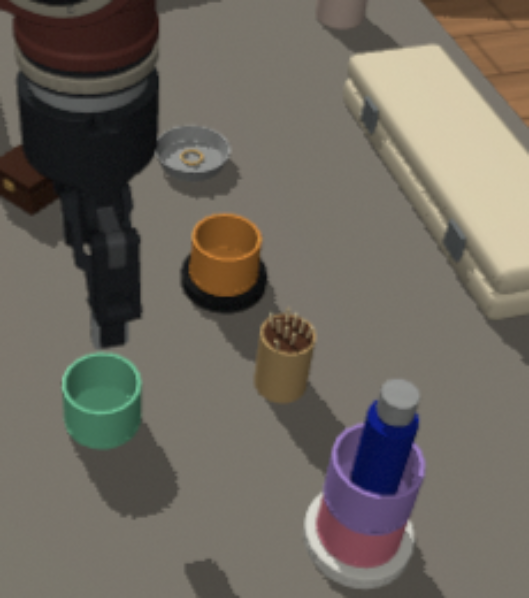

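```bash
python3 -c "
from h import *
from plant import *
I=camera_info('wrist')
print(fitw(I,[(.028,.046)],(218.5,289,169,236.5),(.46,-.13)))
print(fitw(I,[(.028,.053)],(76,154,19,88),(.58,-.01)))
"
python3 -m inch '0 -0.004 0.02 0 0 0 0; 0 0 0.03 0 0 0 0; 0 0 0.03 0 0 0 0; 0 0 0.02 0 0 0 0; 0 0 0.008 0 0 0 0; 0 0 0 0 0 0 0; 0 0 0 0 0 0 0; 0 0 0 0 0 0 0'
python3 -c "
from h import *
plan((.4605,-.1325,.012))
from plant import *
I=camera_info('wrist');g=grab_frame('wrist');cv2.imwrite('pics/w22.png',cv2.resize(g[100:384,90:420],None,fx=2,fy=2))"
```

```text
(array([ 0.4607, -0.1315]), array([-0.2,  0.2, -0.1,  0.2]))
(array([ 0.5839, -0.0244]), array([ 8.2, -6.7,  0. , -0. ]))
time: 28.78
tool_pos: [0.462, -0.1329, 0.0202]
tool_rot: [-0.001, 0.707, -0.707, 0.001]
contact_force: [-0.2, 0.8, 0.6]
gripper_width: 0.996
t 28.78 pos [ 0.462  -0.1329  0.0202] rv [-0.0027 -0.0012  0.0008] shift_mm [-0.4  1.5  8.2] rows 0.2 F [-0.2  0.8  0.6] w 84.7
```

View pics/w22.png

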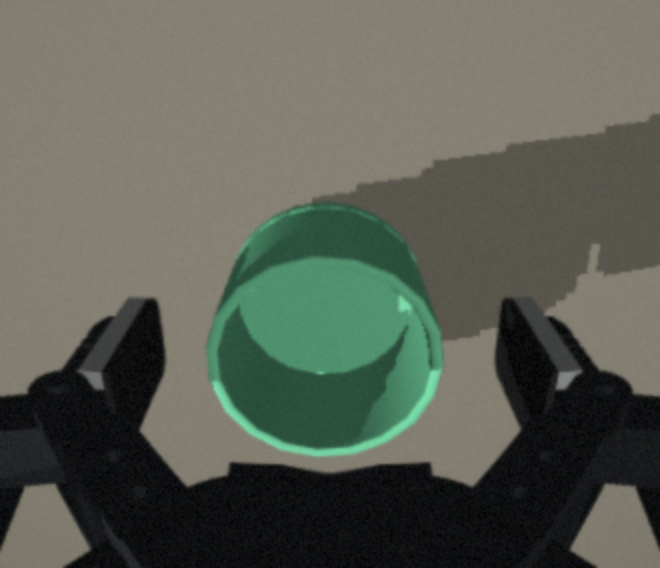

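```bash
python3 -m inch '-0.001 0.001 0.005 0 0 0 0; 0 0 0.004 0 0 0 0; 0 0 0 0 0 0 0; 0 0 0 0 0 0 0.4; 0 0 0 0 0 0 1; 0 0 0 0 0 0 1; 0 0 0 0 0 0 1; 0 0 0 0 0 0 1'
python3 -c "
from h import *
from plant import *
plan((.587,-.015,.15))"
```

```text
time: 29.5
tool_pos: [0.4598, -0.1319, 0.0099]
tool_rot: [0.0, -0.707, 0.707, -0.0]
contact_force: [0.4, 0.1, 0.5]
gripper_width: 0.626
t 29.5 pos [ 0.4598 -0.1319  0.0099] rv [-0.0009 -0.0004 -0.0001] shift_mm [-116.9 -127.2 -140.1] rows 6.2 F [0.4 0.1 0.5] w 53.2
```

```bash
python3 -m inch '0 0 -0.015 0 0 0 1; 0 0 -0.025 0 0 0 1; 0 0 -0.035 0 0 0 1; -0.01 -0.012 -0.03 0 0 0 1; -0.02 -0.022 -0.01 0 0 0 1; -0.023 -0.025 0 0 0 0 1; -0.025 -0.025 0 0 0 0 1; -0.022 -0.025 0 0 0 0 1; -0.017 -0.018 0 0 0 0 1; 0 0 0.015 0 0 0 1'
python3 -m inch '0 0 0.02 0 0 0 1; 0 0 0.012 0 0 0 1; 0 0 0 0 0 0 1; 0 0 0 0 0 0 1; 0 0 0 0 0 0 1'
python3 -c "
from h import *
from plant import *
plan((.5865,-.0147,.057))
g=grab_frame('wrist');cv2.imwrite('pics/w23.png',cv2.resize(g[150:330,170:340],None,fx=3.5,fy=3.3))
g=grab_frame('side');cv2.imwrite('pics/s23.png',cv2.resize(g[80:340,190:420],None,fx=2.3,fy=2.3))"
```

```text
time: 30.33
tool_pos: [0.5912, -0.0121, 0.1126]
tool_rot: [-0.003, 0.708, -0.706, 0.003]
contact_force: [0.3, -0.4, -1.2]
gripper_width: 0.631
time: 30.75
tool_pos: [0.5867, -0.0151, 0.0781]
tool_rot: [0.0, -0.707, 0.707, -0.0]
contact_force: [-0.4, -0.2, -0.1]
gripper_width: 0.634
t 30.75 pos [ 0.5867 -0.0151  0.0781] rv [-0.0008 -0.0002 -0.0004] shift_mm [-0.4  0.2 21.1] rows 0.6 F [-0.4 -0.2 -0.1] w 53.9
```

View pics/w23.png

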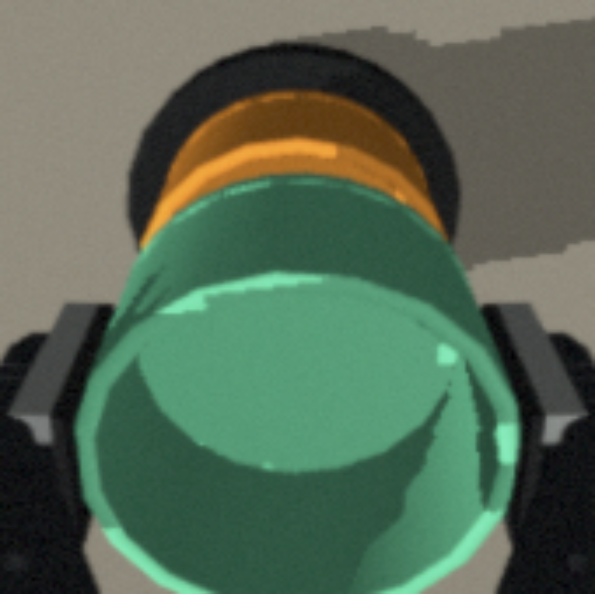

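View pics/s23.png

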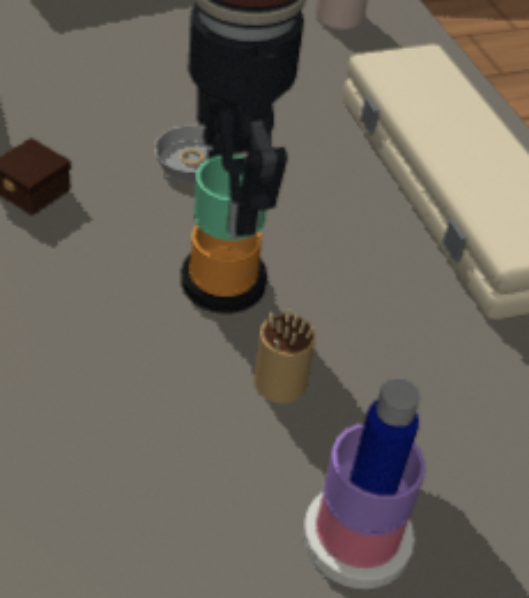

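```bash
python3 -c "
from h import *
from plant import *
I=camera_info('wrist')
print(fitw(I,[(.028,.053)],(None,None,139/3.3+149.6,None),(.587,-.0147)))
for x in (.585,.588,.591):
    q=projw(I,cyl(x,-.015,[(.028,.0682+.046)])); print(x,((q.min(0)-[169.6,149.6])*[3.5,3.3]).round(),((q.max(0)-[169.6,149.6])*[3.5,3.3]).round())
"
python3 -m inch '0 0 0.008 0 0 0 1; 0 0 0.006 0 0 0 1; 0 0 0.003 0 0 0 1; 0 0 0 0 0 0 1; 0 0 0 0 0 0 1; 0 0 0 0 0 0 1'
```

```text
(array([ 0.588 , -0.0147]), array([0.]))
0.585 [ 70. 296.] [516. 638.]
0.588 [ 67. 273.] [519. 624.]
0.591 [ 65. 250.] [521. 609.]
time: 31.35
tool_pos: [0.5865, -0.0147, 0.0604]
tool_rot: [0.0, 0.707, -0.707, -0.0]
contact_force: [0.2, -0.4, -1.7]
gripper_width: 0.631
```

```bash
python3 -m inch '0 0 0.001 0 0 0 1; 0 0 0.001 0 0 0 1; 0 0 0 0 0 0 1; 0 0 0.001 0 0 0 1; 0 0 0 0 0 0 1; 0 0 0 0 0 0 1'
```

```text
time: 31.85
tool_pos: [0.5864, -0.0147, 0.0574]
tool_rot: [0.0, 0.707, -0.707, -0.0]
contact_force: [0.6, -0.6, -0.7]
gripper_width: 0.634
```

```bash
python3 -m inch '0 0 0.0007 0 0 0 1; 0 0 0 0 0 0 1; 0 0 0.0005 0 0 0 1; 0 0 0 0 0 0 1; 0 0 0 0 0 0 1'
```

```text
time: 32.27
tool_pos: [0.5867, -0.0147, 0.0569]
tool_rot: [-0.0, 0.707, -0.707, 0.0]
contact_force: [-1.7, 0.5, 4.0]
gripper_width: 0.632
```

Contact at the expected height (0.057 m). Release, retreat and inspect.

```bash
python3 -m inch '0 0 0 0 0 0 0.3; 0 0 0 0 0 0 0; 0 0 0 0 0 0 0; 0 0 0 0 0 0 0; 0 0 -0.015 0 0 0 0; 0 0 -0.03 0 0 0 0; 0 0 -0.035 0 0 0 0; 0 0 -0.03 0 0 0 0; 0 0.03 -0.02 0 0 0 0; 0 0.03 0 0 0 0 0'
python3 -m inch '-0.02 0.03 0 0 0 0 0; -0.03 0.02 0 0 0 0 0; -0.03 0 0 0 0 0 0; -0.03 0 0 0 0 0 0; 0 0 0 0 0 0 0; 0 0 0 0 0 0 0'
python3 -c "
from h import *
from plant import *
s=state();print(s['tool_pos'],s['time'])
I=camera_info('wrist');print(I['origin'],I['rotation'])
cv2.imwrite('pics/w24.png',grab_frame('wrist'))
g=grab_frame('side');cv2.imwrite('pics/s24f.png',g);cv2.imwrite('pics/s24.png',cv2.resize(g[80:340,180:400],None,fx=2.3,fy=2.3))
g=grab_frame('scene');cv2.imwrite('pics/c24f.png',g);cv2.imwrite('pics/c24.png',cv2.resize(g[80:310,110:370],None,fx=2.6,fy=2.6))"
```

```text
time: 33.1
tool_pos: [0.5295, -0.0153, 0.1925]
tool_rot: [-0.003, 0.707, -0.707, 0.004]
contact_force: [-0.4, -0.8, 1.0]
gripper_width: 1.001
time: 33.6
tool_pos: [0.4761, 0.0962, 0.1862]
tool_rot: [0.0, 0.708, -0.706, 0.0]
contact_force: [-0.2, -1.0, 0.4]
gripper_width: 1.0
[0.4761491  0.09620298 0.18620412] 33.6
[0.55041402 0.09598779 0.32860942] [ 0.10327648  0.70031205 -0.69882296 -0.10268143]
```

View pics/w24.png

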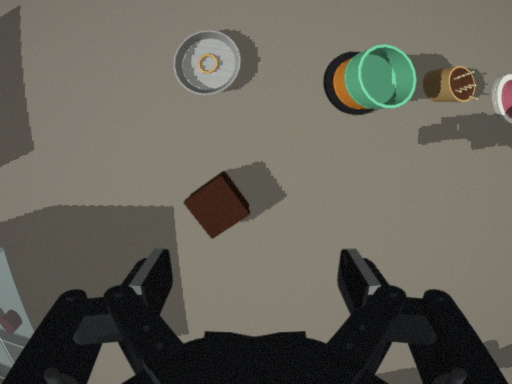

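View pics/s24.png

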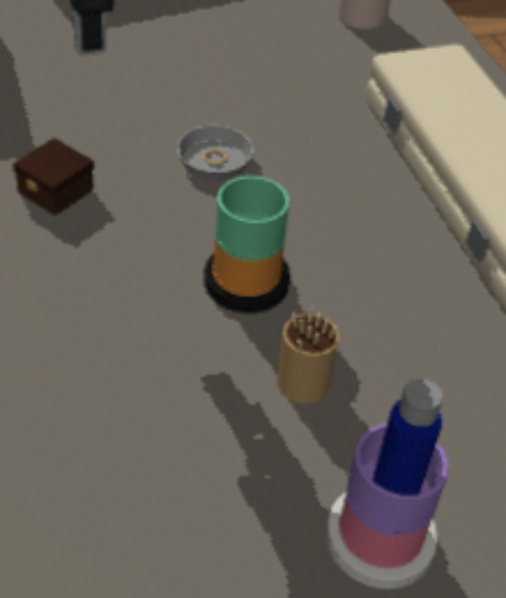

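View pics/c24.png

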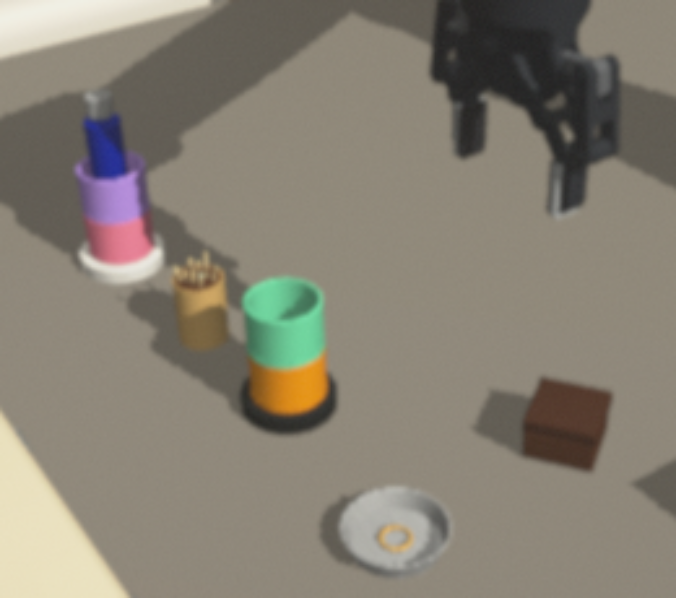

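```bash
python3 -c "
from h import *
from plant import *
M={'side':('s24f',(280,220,400,350),(255,140,330,225)),'scene':('c24f',(125,105,185,195),(195,180,250,250))}
out=[]
for n,(f,*bx) in M.items():
    g=cv2.resize(cv2.imread(f'pics/{f}.png'),None,fx=4,fy=4,interpolation=2); I=camera_info(n)
    for (x,y,zs) in ((.6035,-.265,(.013,.053,.093)),(.588,-.0147,(.013,.053,.093))):
        for z in zs:
            q=proj(I,cyl(x,y,[(.028 if z>.02 else .036,z)])); cv2.polylines(g,[((q+.5)*4-.5).round().astype(np.int32)],1,(255,255,255),1)
    for b in bx: out.append(cv2.resize(g[b[1]*4:b[3]*4,b[0]*4:b[2]*4],(390,290)))
cv2.imwrite('pics/o24.png',np.vstack([np.hstack(out[:2]),np.hstack(out[2:])]))
a,b=cv2.imread('pics/scene0.png'),cv2.imread('pics/c24f.png')
for nm,(x0,y0,x1,y1) in {'dish':(245,268,282,298),'tooth':(180,178,195,212),'box':(312,230,344,257)}.items():
    print(nm,[cv2.phaseCorrelate(np.float32(cv2.cvtColor(p[y0-6:y1+6,x0-6:x1+6],6)),np.float32(cv2.cvtColor(q[y0-6:y1+6,x0-6:x1+6],6))) for p,q in [(a,b)]])
"
```

```text
dish [((0.041796136128606776, 0.47797251428903564), 1.037874655617608)]
tooth [((0.03844221817506721, 0.82526353019108), 0.37590522935361037)]
box [((0.44273558866409246, 0.05475990029336941), 1.0013079232639737)]
```

View pics/o24.png

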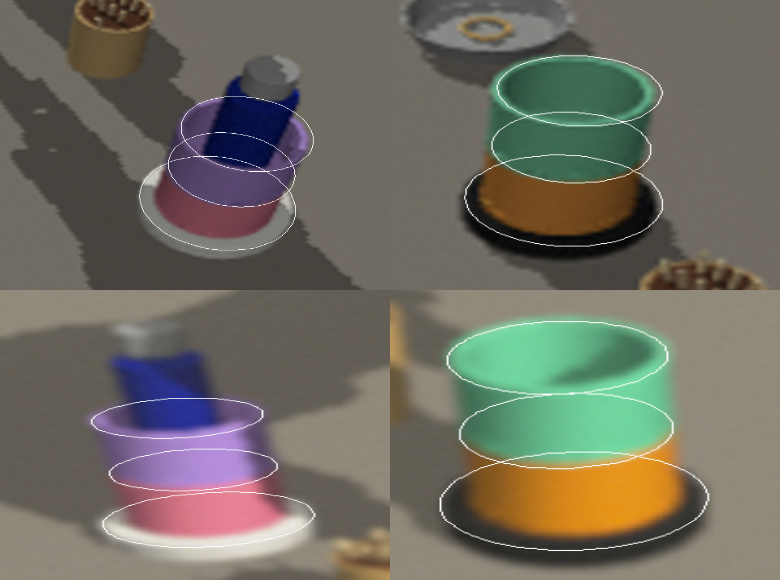

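```bash
python3 -c "
from plant import *
print(state()['time'],state()['contact_force']); print(job_done())"
```

```text
33.75 [-0.49454864  0.27599219 -0.09988215]
the job is handed in; nothing more can be done
None
```

I rebuilt both columns and handed the job in at 33.8 s on the robot's clock. On the white base are rose, then lilac, with the bottle standing in the lilac pot. On the black base are amber, then mint.

- **Seating:** each piece touched down with a light 3–5 N at the height expected for a full seat. The release heights matched that to within about 1 mm.
- **Last pictures:** in both fixed views the columns look level and the seams flush. Rim and base outlines drawn from the model sit a few pixels off in each view. All of them are shifted by about the same amount, so I take it as camera calibration error rather than bad seating.
- **Bottle:** it stands upright in the lilac pot in the last pictures.
- **Bystanders:** the ring dish and ring box showed an image shift under 0.5 px against the first picture. The toothpick holder read 0.8 px, but that match was weak, because the shadows around it had changed. It looks unmoved and the gripper never came near it.
- **Estimates that disagreed:** the cameras differed by up to about 6 mm in y near the white base, so I placed by the wrist camera, which agreed to within about 3 mm. One quick wrist measurement of the amber pot's rim fitted badly and I discarded it. The closer view over the pot put it within 1 mm of the base centre.
- **At hand-in:** the gripper was open and clear of everything.

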